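# Load the adapter burn-in fixture under a mushroom stop

## Robot

A 6-joint arm with a two-finger parallel gripper is mounted at the origin on the work surface. World frame = base frame: x ahead of the robot, y to its left, z up, the work surface at z = 0. Lengths are in mm, angles in rad, forces in N, time in s.
With the tool pointing down it reaches from about 350 to 875 mm from the base axis. Payload 4.2 kg.
Tool frame: the origin (TCP) lies at the very end of the fingers, on their centre line; the grasp point (between the pads) lies 19 mm behind it; z points along the fingers, y is the line along which they close (so a half turn about z gives the same grasp; the last joint's range is limited). The gripper opens to 85 mm and grips with 20 to 120 N. Pads are 22 mm wide; open, the fingers measure 114 mm over their backs; the gripper's body (76 mm by 85 mm) begins 54 mm behind the grasp point. The pads swing forward as they close: fully open they stand 13 mm farther back than shut.
Start: joints at [0.259, 0.385, 0.008, 0, -1.194, -0.259], TCP at [624.979, 0.025, 231.312] pointing down, gripper open.
Joint ranges: [-3.14, 3.14], [-1.21, 2.06], [-1.07, 1.41], [-3.16, 2.05], [-2.99, -0.16], [-3.1, 3.1]. Speed limits (rad/s): [2.79, 2.79, 3.14, 3.14, 3.14, 3.14].

## Interface

Orientations are given as a unit quaternion [x, y, z, w].
In Python, from bench import monitor, get_image, camera_info, job_done gives the robot as it stands.
- The arm moves only by the tool send_rows, never from a script. Its argument "series" is a list of rows, each a list of 3 entries, a list of its own where there are three numbers: the shift along the tool's x, y, z in mm, then the turn, a rotation vector about the tool's x, y, z in rad, then the finger opening in mm, from 0 to 85.4. A call has 1 to 8 rows; each row shifts and turns the commanded pose from where the row before left it, along the tool's axes as they then stand; what a row does not reach is not made up. A row lasts 1/10 s, in which the tool goes at most 50 mm and 8.59 degrees, less where a joint would pass 70% of its speed; a pose out of reach is approached as far as the arm can. A call with a gripper value outside its range is refused whole. The fingers move at their own pace and stop on an object; the grip force is fixed at half the most. Time passes only in rows, so rows that do not move let the fingers close. It gives the time, the measured TCP pose, the force, the opening and the grip force at its end, in the units of the state.
- monitor.read_state(): the state, without advancing time (a new reading comes with each control period).
- get_image(name): name is "scene" or "side" or "wrist"; returns the picture (480x640x3 uint8, red, green, blue); there is no depth.
- camera_info(name): a dict with "intrinsics" (3x3 intrinsics, pixels), "R" (3x3) and "t" (3): a world point X has camera coordinates R X + t. Camera axes: x right, y down, z forward; pixel columns grow to the right and rows downward; lengths in mm; the calibration is good to about 2 mm. The wrist camera is an equidistant fisheye: a pixel r from the principal point sees the ray r / f radians off the axis. A picture is of the moment at which its call begins: read the wrist's pose just before it. camera_info takes no time and is no camera call; for the wrist camera it gives the pose at the moment of the call.
- job_done(): hands the job in; it is judged then, once.
The state is a dict: "clock": time; "joints": joint angles; "joint_vel": joint speeds; "joint_efforts": joint torques, N m; "position": TCP position; "ee_rot": TCP orientation; "contact_force": force on the tool from outside, world axes, zero at the start; "wrist_torque": the same for the moment, N m; "gripper_width": finger opening in mm; "grasp_force": force on a finger pad.
Only numpy, scipy, OpenCV 4.12 (cv2) and the standard library are available. Lean on these libraries where they do the work, as an engineer would, in place of code of your own. Each camera call takes 0.05 s, during which the arm holds its last target. There are 200 camera calls.

## Task

Press the red mushroom stop button down until it stays down, then lift the fixture's guard fully open, lay every loose black adapter on the open bench flat in a pocket of its own in the fixture (any order, any pocket), lower the guard gently until it is shut, and only then twist the mushroom head clockwise to reset it so that it is fully up again. Keep the stop button down whenever the guard is open, never let the guard slam at either end of its swing, and leave the other things on the bench where they are; the adapters already in the carton at the side stay there.

Things in the scene. Friction and masses are not known exactly. Their poses are not given: they have to be found in the camera images.
- fixture: Burn-in test fixture fixed to the bench: grey base 130 x 344 mm (x by y), origin under its centre on the bench, x from front to back, y along the row of four pockets. White ribs round the pockets top out at 34 mm above the bench; an aluminium cheek, 72 mm high, stands at each end (inner faces at y = +-164 mm). The guard is hinged along the back edge.
- pocket0 (a point): Centre of the floor of pocket 0, 20 mm above the bench; axes as the fixture's. The pocket is 106 mm (x) by 52 mm (y) inside, 14 mm deep; pockets are 76 mm apart along y, numbered 0 to 3 towards +y. It holds one adapter flat, its long side along the fixture's x, either way round.
- pocket1 (a point): Centre of the floor of pocket 1, 20 mm above the bench; axes as the fixture's. The pocket is 106 mm (x) by 52 mm (y) inside, 14 mm deep; pockets are 76 mm apart along y, numbered 0 to 3 towards +y. It holds one adapter flat, its long side along the fixture's x, either way round.
- pocket2 (a point): Centre of the floor of pocket 2, 20 mm above the bench; axes as the fixture's. The pocket is 106 mm (x) by 52 mm (y) inside, 14 mm deep; pockets are 76 mm apart along y, numbered 0 to 3 towards +y. It holds one adapter flat, its long side along the fixture's x, either way round.
- pocket3 (a point): Centre of the floor of pocket 3, 20 mm above the bench; axes as the fixture's. The pocket is 106 mm (x) by 52 mm (y) inside, 14 mm deep; pockets are 76 mm apart along y, numbered 0 to 3 towards +y. It holds one adapter flat, its long side along the fixture's x, either way round.
- guard (a joint): Clear hinged guard over the pockets, 125 x 344 mm, 0.4 kg: angle in rad, 0 = shut on the end cheeks, 1.75 = fully open against its stop, leaning back past upright. A stiff friction hinge (0.5 N m) keeps it wherever it is left; moving it at the bar takes about 1 to 5 N. It may start a little ajar (up to 0.15).
- guard_hinge (a point): Middle of the guard's hinge line at the fixture's back edge, 75 mm above the bench; the line runs along the fixture's y.
- guard_bar (a point): Middle of the guard's round grip bar, 12 mm thick, along the fixture's y, 49 mm beyond the guard's edge, 108 mm free between its arms. At angle a it is 182*cos(a) mm in front of the hinge line (fixture's -x) and 182*sin(a) mm above it. It turns within the fingers, so a gripper pointing down can carry it all the way.
- stop (a joint): Press travel of the mushroom stop button in m: 0 = up (released), 0.008 = fully pressed down. Pressing takes about 5 to 7 N; it stays down by itself until the head is twisted.
- twist (a joint): Turn of the mushroom head in rad, 0 to 1.05, positive clockwise seen from above; a weak spring turns it back to 0 when let go. When the button is down, turning the head clockwise lifts it in step (a cam): a full 1.05 turn raises it all 8 mm, where it stays; let the hand rise with it.
- stop_top (a point): Centre of the top of the round red mushroom head, 50 mm diameter and 22 mm thick, on a yellow box 90 x 90 x 60 mm fixed to the bench. The head's top is 102 mm above the bench when up, 94 mm when down; its underside is then 12 mm above the box. The point turns with the head.
- adapter0: Black plastic power adapter, a brick 94 x 40 x 34 mm (x, y, z), about 0.25 kg; origin at the centre of its underside. Loose on the bench; two to four of them are there (the others are absent).
- adapter1: Black plastic power adapter, a brick 94 x 40 x 34 mm (x, y, z), about 0.25 kg; origin at the centre of its underside. Loose on the bench; two to four of them are there (the others are absent).
- adapter2: Black plastic power adapter, a brick 94 x 40 x 34 mm (x, y, z), about 0.25 kg; origin at the centre of its underside. Loose on the bench; two to four of them are there (the others are absent).
- adapter3: Black plastic power adapter, a brick 94 x 40 x 34 mm (x, y, z), about 0.25 kg; origin at the centre of its underside. Loose on the bench; two to four of them are there (the others are absent).
- block: Bystander: loose wooden block 85 x 60 x 34 mm, origin at the centre of its underside.
- spool: Bystander: loose grey solder spool standing on end, 64 mm diameter, 36 mm high, origin at the centre of its underside.
- tin: Bystander: loose tin, 64 mm diameter, 36 mm high, origin at the centre of its underside.
- driver: Bystander: loose screwdriver, 190 mm long, lying at the side of the bench near the robot.
- mug: Bystander: loose white mug, 76 mm diameter, 90 mm high, at the side of the bench near the robot.

How it is judged (in metres and radians):
On the way, in this order (a step that is already met when the one before it is completed fails the run):
1. the stop button is pressed down (value of joint stop above 0.006 m), for 0.2 s.
2. the guard is fully open (value of joint guard above 1.6 rad), for 0.2 s.
3. every adapter on the bench lies flat in a pocket ((horizontal distance between adapter0 and pocket0 below 0.012 m or horizontal distance between adapter0 and pocket1 below 0.012 m or horizontal distance between adapter0 and pocket2 below 0.012 m or horizontal distance between adapter0 and pocket3 below 0.012 m) and z of each of adapter0, adapter1, adapter2, adapter3 in the frame of fixture below 0.026 m and angle between each of adapter0, adapter1, adapter2, adapter3's own z axis and vertical below 0.12 rad and (horizontal distance between adapter1 and pocket0 below 0.012 m or horizontal distance between adapter1 and pocket1 below 0.012 m or horizontal distance between adapter1 and pocket2 below 0.012 m or horizontal distance between adapter1 and pocket3 below 0.012 m) and (horizontal distance between adapter2 and pocket0 below 0.012 m or horizontal distance between adapter2 and pocket1 below 0.012 m or horizontal distance between adapter2 and pocket2 below 0.012 m or horizontal distance between adapter2 and pocket3 below 0.012 m) and (horizontal distance between adapter3 and pocket0 below 0.012 m or horizontal distance between adapter3 and pocket1 below 0.012 m or horizontal distance between adapter3 and pocket2 below 0.012 m or horizontal distance between adapter3 and pocket3 below 0.012 m)), for 0.3 s.
4. the guard is shut (value of joint guard below 0.04 rad), for 0.2 s.
5. the mushroom head is twisted clockwise (value of joint twist above 0.75 rad), for 0.05 s.
At the end, for the whole second after the job is handed in: Every adapter present lies flat (tilt under 0.12 rad, underside within 6 mm of the pocket floor) with its origin within 12 mm of the centre of a pocket and is at rest; the guard is shut (under 0.04 rad); the stop button is up (under 2.5 mm) (all of step 3 and value of joint guard below 0.04 rad and value of joint stop below 0.0025 m and linear speed of each of adapter0, adapter1, adapter2, adapter3 below 0.03 m/s); the robot touches nothing.
It fails at once if the guard is open (over 0.3 rad) while the stop button is not down (under 4 mm) (value of joint guard above 0.3 rad and value of joint stop below 0.004 m).
It fails at once if the guard slams shut (faster than 1.5 rad/s below 0.3 rad) (value of joint guard below 0.3 rad and velocity of joint guard below -1.5 rad/s).
It fails at once if the guard is flung against its open stop (faster than 1.5 rad/s above 1.4 rad) (value of joint guard above 1.4 rad and velocity of joint guard above 1.5 rad/s).
It fails at once if a bystander is moved by more than 50 mm (distance of any of block, spool, tin, driver, mug from where it was at the start of the episode above 0.05 m).
Of adapter0, adapter1, adapter2, adapter3 only 2 to 4 are there at a start; the rules pass over those that are not, and their reading is None.
At some moment in a run one of adapter0, adapter1, adapter2, adapter3 may be knocked a few centimetres aside while the robot is not near it.
Once in a run the grip may slacken for a moment while it holds something.
It also fails if it takes over 210 s, if anything falls off the work surface, if the arm or the gripper's body presses on something with over 40 N, if the wrist force passes 120 N, or if a joint passes its speed limit or range.

## Working session

There is one attempt and no reset: what is moved stays moved. The work goes in short steps, Python scripts to look and compute and a tool call to move; the robot and the scene stay as the last step left them, time stands still between calls to the robot, and variables do not carry over. Pictures are saved under pics/ and viewed, at most 14 in all, crops included, and the job is handed in when it is done.

Besides the shell and the picture viewer there is one more tool, called after "Emit:" as name(argument=value, ...) on one line, values as JSON. send_rows: Moves the arm, as the interface text tells. Its arguments: {"type":"object","properties":{"series":{"type":"array"}},"required":["series"]}

```bash
ls; mkdir -p pics; cat > h.py <<'E'
import numpy as np, cv2
from bench import monitor, get_image, camera_info, job_done
def snap(name,fn):
    ci=camera_info(name); im=get_image(name); cv2.imwrite('pics/'+fn,cv2.cvtColor(im,cv2.COLOR_RGB2BGR)); np.savez('pics/'+fn+'.npz',im=im,K=np.array(ci['intrinsics']),R=np.array(ci['R']),t=np.array(ci['t'])); return im
def load(fn): return np.load('pics/'+fn+'.npz')
def ray(d,px,fish=False):
    K,R,t=d['K'],d['R'],d['t']; x=(px[0]-K[0,2])/K[0,0]; y=(px[1]-K[1,2])/K[1,1]
    if fish:
        r=np.hypot(x,y); v=np.array([np.sin(r)*x/r,np.sin(r)*y/r,np.cos(r)]) if r>1e-9 else np.array([0,0,1.])
    else: v=np.array([x,y,1.])
    v=R.T@v; return -R.T@t, v/np.linalg.norm(v)
def onz(d,px,z,fish=False):
    o,v=ray(d,px,fish); return o+v*(z-o[2])/v[2]
def proj(d,X,fish=False):
    c=d['R']@np.asarray(X,float)+d['t']; K=d['K']
    if fish:
        r=np.hypot(c[0],c[1]); th=np.arctan2(r,c[2]); p=c[:2]/r*th
    else: p=c[:2]/c[2]
    return np.array([K[0,0]*p[0]+K[0,2],K[1,1]*p[1]+K[1,2]])
def tri(rays):
    A=0;b=0
    for o,v in rays:
        P=np.eye(3)-np.outer(v,v); A=A+P; b=b+P@o
    return np.linalg.solve(A,b)
E
python3 - <<'E'
from h import *
for n in ['scene','side','wrist']:
    snap(n,n+'1.png'); d=load(n+'1.png'); print(n,d['K'].tolist(),(-d['R'].T@d['t']).round(),d['R'].round(2).tolist())
print(monitor.read_state())
E
```

```text
pics
scene [[540.359171659797, 0.0, 314.0388480227597], [0.0, 540.359171659797, 235.41865577377874], [0.0, 0.0, 1.0]] [1186. 1001.  893.] [[-0.81, 0.58, -0.01], [0.32, 0.44, -0.84], [-0.49, -0.68, -0.55]]
side [[475.47540066433413, 0.0, 312.11501186469525], [0.0, 475.47540066433413, 232.6227160250907], [0.0, 0.0, 1.0]] [-129. -579.  731.] [[0.68, -0.73, -0.0], [-0.46, -0.43, -0.78], [0.57, 0.53, -0.63]]
wrist [[371.64829954431775, 0.0, 320.46935028542373], [0.0, 371.64829954431775, 238.59152937364607], [0.0, 0.0, 1.0]] [626. -68. 373.] [[-1.0, 0.0, 0.0], [0.0, 0.96, 0.27], [-0.0, 0.27, -0.96]]
{'clock': 0.15, 'joints': array([ 2.58617300e-01,  3.85359874e-01,  6.92196216e-03, -3.25820814e-04,
       -1.19401822e+00, -2.58589437e-01]), 'joint_vel': array([ 0.00073211, -0.00132482,  0.00510585,  0.00041554,  0.00066486,
        0.00146487]), 'joint_efforts': array([-6.03353892e-04, -3.92678475e+01,  1.88581592e+01,  4.18858320e+00,
       -3.39302780e-03,  5.70479813e-06]), 'position': array([6.24548800e+02, 1.53705413e-02, 2.30481917e+02]), 'ee_rot': array([-7.07073908e-01,  7.07139150e-01,  5.48147223e-04, -6.41249163e-04]), 'contact_force': array([-0.28339838,  0.40765764,  0.0757621 ]), 'wrist_torque': array([ 0.0224771 , -0.05634947, -0.02233047]), 'grasp_force': 0.0, 'gripper_width': 85.28550054997447}
```

View pics/scene1.png

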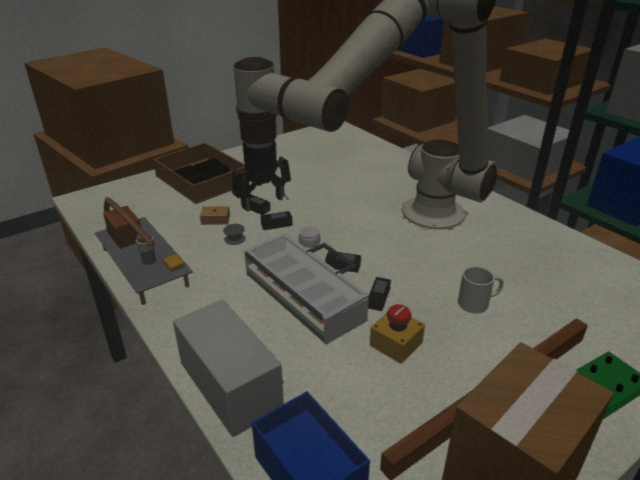

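View pics/side1.png

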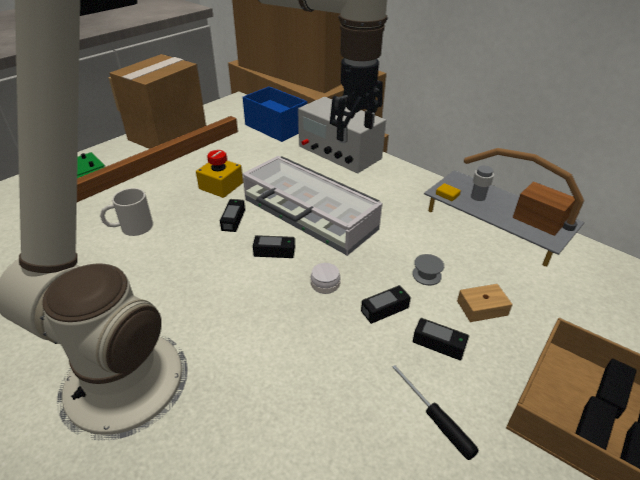

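View pics/wrist1.png

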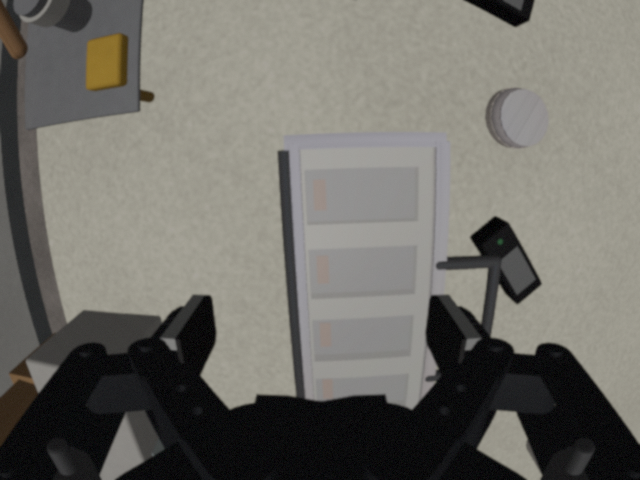

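The pictures show four loose adapters: side view (232,215), (274,246), (385,303) and (441,338). The tin is at (325,278), the spool at (428,268), the block at (485,302) and the red head at (217,157). The wrist view shows the fixture with its hinge on the left (world +x), and the bar at (490,310) next to an adapter. I'll start with rough positions.

```bash
python3 - <<'E'
from h import *
S=load('side1.png');C=load('scene1.png');W=load('wrist1.png')
def comps(d,m,lo,hi,z):
    n,l,s,c=cv2.connectedComponentsWithStats(m.astype(np.uint8))
    return [(c[i].round(1).tolist(),int(s[i,4]),onz(d,c[i],z)[:2].round().tolist()) for i in range(1,n) if lo<s[i,4]<hi]
for nm,d in(('side',S),('scene',C)):
    im=d['im'].astype(int)
    print(nm,'dark'); [print(q) for q in comps(d,im.max(2)<48,150,2500,17)]
    red=(im[...,0]>110)&(im[...,1]<60)&(im[...,2]<60); print('red',comps(d,red,40,3000,95))
for n,p,z in (('tin',(325,272),36),('spool',(428,262),36),('block',(485,298),34),('fixcorner nearL',(246,192),72),('nearR',(347,235),72),('farR',(380,203),72),('farL',(281,160),72)): print(n,onz(S,p,z).round())
for n,p,z in (('far-y -x',(447,137),72),('far-y +x',(287,137),72)): print(n,onz(W,p,z,True).round())
E
```

```text
side dark
([102.3, 5.1], 571, [1227.0, 2392.0])
([233.0, 216.5], 370, [427.0, 216.0])
([274.4, 248.5], 615, [414.0, 51.0])
([47.6, 267.2], 292, [30.0, 369.0])
([386.1, 305.8], 760, [446.0, -241.0])
([131.7, 344.3], 2464, [47.0, 46.0])
([441.0, 341.8], 959, [444.0, -369.0])
([452.3, 431.7], 950, [303.0, -475.0])
([632.2, 445.0], 630, [473.0, -688.0])
red [([216.2, 155.0], 100, [511.0, 375.0])]
scene dark
([253.1, 64.0], 399, [-381.0, -1792.0])
([447.8, 191.7], 313, [-120.0, -48.0])
([122.1, 234.6], 467, [864.0, -439.0])
([340.2, 260.4], 502, [419.0, 51.0])
([148.3, 256.9], 155, [843.0, -282.0])
([284.9, 287.0], 289, [608.0, 59.0])
([378.2, 296.2], 368, [437.0, 230.0])
([566.7, 344.6], 333, [208.0, 610.0])
([276.6, 417.7], 330, [845.0, 393.0])
([342.7, 441.9], 405, [774.0, 512.0])
([269.2, 459.4], 682, [905.0, 462.0])
([359.1, 474.1], 177, [792.0, 581.0])
red [([402.4, 313.4], 49, [500.0, 375.0])]
tin [420. -99.  36.]
spool [ 596. -240.   36.]
block [ 584. -380.   34.]
fixcorner nearL [471. 210.  72.]
nearR [512. -80.  72.]
farR [659. -60.  72.]
farL [638. 259.  72.]
far-y -x [520. -71.  72.]
far-y +x [653. -68.  72.]
```

Emit:
send_rows(series=[[[-40, 13, -14], [0, 0, 0], 0], [[-40, 13, -14], [0, 0, 0], 0], [[-40, 13, -14], [0, 0, 0], 0], [[-40, 13, -14], [0, 0, 0], 0], [[-40, 13, -14], [0, 0, 0], 0], [[0, 0, 0], [0, 0, 0], 0], [[0, 0, 0], [0, 0, 0], 0]])

```text
clock: 0.85
position: [559.5, 201.0, 301.2]
ee_rot: [0.708, -0.706, -0.0, 0.0]
contact_force: [-0.7, -1.3, -0.6]
gripper_width: -0.2
grasp_force: 0.0
```

```bash
python3 - <<'E'
from h import *
snap('wrist','wrist2.png'); print(monitor.read_state()['position'])
E
```

```text
[559.58577744 199.98387376 300.73783998]
```

View pics/wrist2.png

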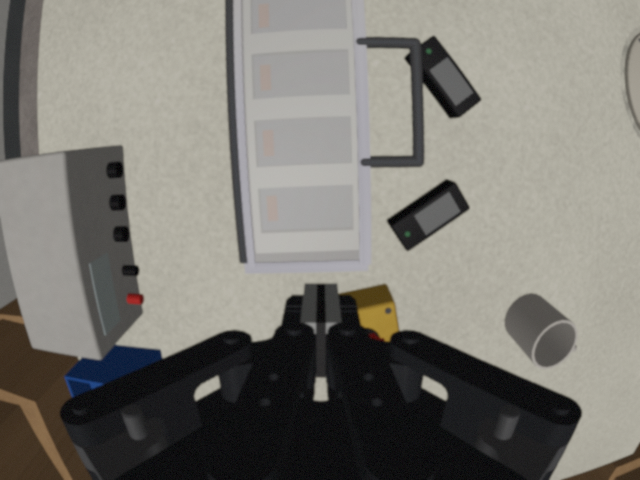

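The wrist view shows the bar from (418,42) to (420,160), and adapters at (443,77) and (428,214). The button is hidden behind the gripper at about (370,330), so I'll move past it to see it.

Emit:
send_rows(series=[[[-45, 11, 0], [0, 0, 0], 0], [[-45, 11, 0], [0, 0, 0], 0], [[-45, 11, 0], [0, 0, 0], 0], [[-45, 11, 0], [0, 0, 0], 0], [[-45, 11, 0], [0, 0, 0], 0], [[0, 0, 0], [0, 0, 0], 0]])

```text
clock: 1.5
position: [504.0, 428.2, 298.6]
ee_rot: [0.708, -0.706, -0.0, 0.001]
contact_force: [0.0, -0.8, -0.6]
gripper_width: -0.0
grasp_force: 0.0
```

```bash
python3 - <<'E'
from h import *
snap('wrist','wrist3.png'); print(monitor.read_state()['position'])
W=load('wrist3.png');S=load('side1.png');C=load('scene1.png'); rs=[]
for d,f in((W,1),(S,0),(C,0)):
    im=d['im'].astype(int); m=((im[...,0]>70)&(im[...,0]>2*im[...,1])&(im[...,0]>2*im[...,2])).astype(np.uint8)
    n,l,s,c=cv2.connectedComponentsWithStats(m)
    for i in range(1,n):
        if s[i,4]>60:
            cand=onz(d,c[i],92,f); print(f,c[i],s[i],cand)
            if abs(cand[0]-505)<40 and abs(cand[1]-375)<40: rs.append(ray(d,c[i],f))
print(tri(rs), tri(rs[:2]))
E
```

```text
[504.62896145 426.05056166 299.02799649]
1 [316.47       146.30736842] [ 290  120   54   54 1900] [509.04706403 368.66178429  92.        ]
1 [ 78.49375 127.45   ] [ 71 122  16  12 160] [766.10638932 334.02459649  92.        ]
0 [216.78026906 157.37668161] [208 150  19  15 223] [506.92685658 368.17054859  92.        ]
0 [399.11111111 312.63247863] [388 305  23  16 234] [501.81617526 366.53270964  92.        ]
[506.69150459 368.41194518  93.79140324] [508.4415041  369.09689808  91.0912531 ]
```

View pics/wrist3.png

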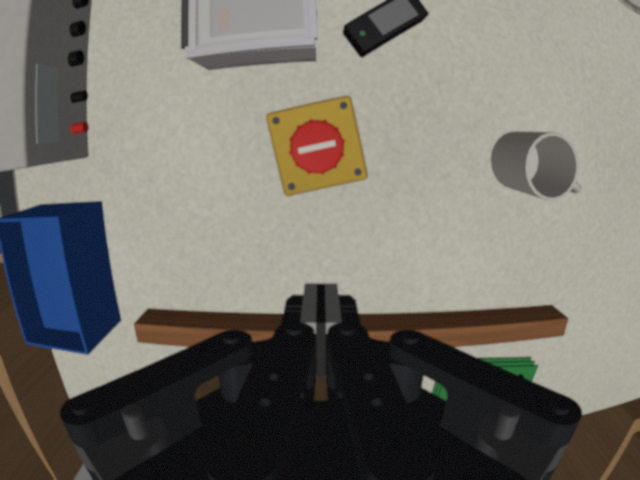

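The button head is at (316,146) in the wrist view, which puts it at about (508, 368.5). The white mark will show the twist angle. I'll press it now.

Emit:
send_rows(series=[[[19, -1, 45], [0, 0, 0], 0], [[19, -1, 45], [0, 0, 0], 0], [[19, -1, 45], [0, 0, 0], 0], [[0, 0, 40], [0, 0, 0], 0], [[0, 0, 14], [0, 0, 0], 0], [[0, 0, 6], [0, 0, 0], 0], [[0, 0, 5], [0, 0, 0], 0], [[0, 0, 3], [0, 0, 0], 0]])

```text
clock: 2.35
position: [509.4, 368.7, 100.5]
ee_rot: [0.707, -0.707, 0.0, -0.002]
contact_force: [0.9, -2.0, 4.3]
gripper_width: 0.2
grasp_force: 1.9
```

Emit:
send_rows(series=[[[0, 0, 3], [0, 0, 0], 0], [[0, 0, 2], [0, 0, 0], 0], [[0, 0, 2], [0, 0, 0], 0], [[0, 0, 1], [0, 0, 0], 0], [[0, 0, 0], [0, 0, 0], 0]])

```text
clock: 2.85
position: [509.4, 368.8, 94.0]
ee_rot: [0.708, -0.707, 0.001, -0.002]
contact_force: [-0.2, -3.1, 12.8]
gripper_width: -0.1
grasp_force: 7.0
```

Emit:
send_rows(series=[[[0, 0, 1], [0, 0, 0], 0], [[0, 0, 1], [0, 0, 0], 0], [[0, 0, 0], [0, 0, 0], 0], [[0, 0, 0], [0, 0, 0], 0]])

```text
clock: 3.25
position: [509.6, 368.9, 93.9]
ee_rot: [0.708, -0.706, 0.001, -0.003]
contact_force: [-3.8, -4.9, 21.0]
gripper_width: -0.3
grasp_force: 10.8
```

```bash
python3 - <<'E'
from h import *
W1=load('wrist1.png');W2=load('wrist2.png');W3=load('wrist3.png')
from itertools import chain
def dark(d,thr):
    im=d['im'].astype(int); return (im.max(2)<thr).astype(np.uint8)
# zoom crops of W2 for corner precision
im=W2['im'][0:290,215:485]; cv2.imwrite('pics/c2.png',cv2.cvtColor(cv2.resize(im,None,fx=2,fy=2,interpolation=cv2.INTER_CUBIC),cv2.COLOR_RGB2BGR))
im=W1['im'][110:400,260:560]; cv2.imwrite('pics/c1.png',cv2.cvtColor(cv2.resize(im,None,fx=2,fy=2,interpolation=cv2.INTER_CUBIC),cv2.COLOR_RGB2BGR))
E
```

```text
(no output)
```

View pics/c2.png

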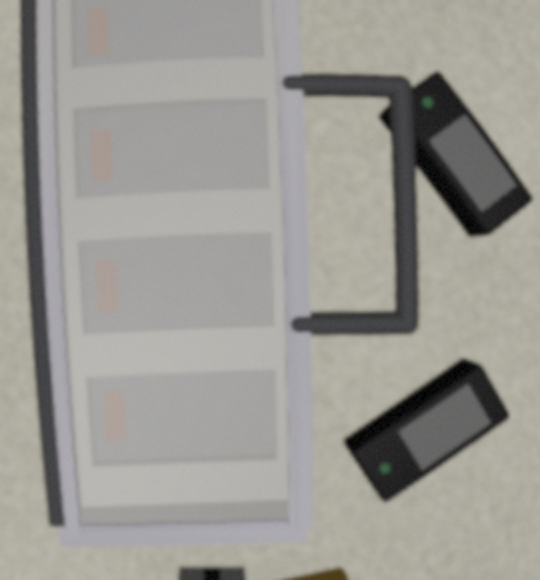

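View pics/c1.png

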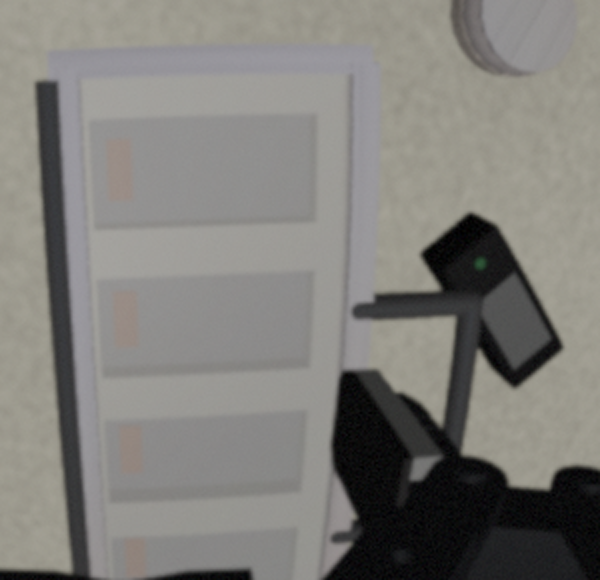

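```bash
python3 - <<'E'
from h import *
W1=load('wrist1.png');W2=load('wrist2.png');W3=load('wrist3.png')
a=lambda u,v:(260+u/2,110+v/2); b=lambda u,v:(215+u/2,v/2)
print('bar -y corner',tri([ray(W1,a(470,305),1),ray(W2,b(402,83),1)]))
for z in(75,90,100): print(z,'bar ends',onz(W2,b(402,83),z,1).round(1),onz(W2,b(406,324),z,1).round(1))
P={'0':[(W1,a,[(92,120),(316,114),(316,220),(96,229)])],'1':[(W1,a,[(97,282),(314,271),(309,368),(104,377)]),(W2,b,[(75,108),(267,98),(269,188),(79,197)])],'2':[(W2,b,[(79,242),(271,234),(273,325),(84,333)])],'3':[(W2,b,[(87,378),(275,371),(276,458),(92,466)])]}
for k,v in P.items():
    for d,f,q in v:
        for z in (20,34):
            c=np.array([onz(d,f(*p),z,1)[:2] for p in q]); print(k,z,'c',c.mean(0).round(1),'len',np.linalg.norm(c[0]-c[1]).round(1),np.linalg.norm(c[3]-c[2]).round(1),'wid',np.linalg.norm(c[0]-c[3]).round(1),np.linalg.norm(c[1]-c[2]).round(1))
for k in range(4): print('tri p1 corner',tri([ray(W1,a(*P['1'][0][2][k]),1),ray(W2,b(*P['1'][1][2][k]),1)]).round(1))
print('cheeks z72', 'W1 -y outer',onz(W1,a(50,52),72,1).round(1),onz(W1,a(378,50),72,1).round(1),'W2 +y outer',onz(W2,b(60,543),72,1).round(1),onz(W2,b(310,541),72,1).round(1))
def brick(d,f,quad,z=34):
    c=np.array([onz(d,f(*p),z,1)[:2] for p in quad]); (m,s,an)=cv2.minAreaRect(c.astype(np.float32)); return np.round(m,1),np.round(s,1),an
print('A222',brick(W2,b,[(346,443),(466,369),(507,415),(387,499)]))
print('A51 W1',brick(W1,a,[(424,257),(470,213),(561,347),(515,386)]))
print('A51 W2',brick(W2,b,[(382,118),(437,73),(531,199),(486,234)]))
E
```

```text
bar -y corner [469.34325251  34.79870782  85.31822804]
75 bar ends [465.5  31.4  75. ] [462.5 156.   75. ]
90 bar ends [469.4  35.5  90. ] [466.5 155.1  90. ]
100 bar ends [471.9  38.3 100. ] [469.1 154.5 100. ]
0 20 c [584.2 -12.2] len 108.5 109.6 wid 53.4 52.9
0 34 c [585.8 -14.4] len 104.2 105.3 wid 51.2 50.8
1 20 c [581.5  67.7] len 110.2 108.8 wid 52.2 53.9
1 34 c [583.2  62.3] len 105.8 104.5 wid 50.1 51.7
1 20 c [583.2  58.7] len 108.9 107.4 wid 53.1 53.2
1 34 c [582.4  61.2] len 105.3 103.9 wid 51.3 51.4
2 20 c [580.8 137.7] len 108.8 108.4 wid 52.7 52.1
2 34 c [580.2 137.6] len 105.2 104.8 wid 50.9 50.4
3 20 c [577.9 216.5] len 108.8 109.3 wid 52.8 51.7
3 34 c [577.4 213.7] len 105.2 105.7 wid 51.1 50.0
tri p1 corner [636.3  38.3  36.7]
tri p1 corner [531.3  33.9  34.8]
tri p1 corner [530.   85.2  35.6]
tri p1 corner [633.8  89.   34.8]
cheeks z72 W1 -y outer [654.2 -69.   72. ] [518.6 -72.9  72. ] W2 +y outer [642.9 274.5  72. ] [507.7 272.9  72. ]
A222 (array([434.7, 218.6]), array([90. , 42.8]), 35.826576232910156)
A51 W1 (array([426.4,  54.3]), array([ 35.1, 104.6]), 43.5327033996582)
A51 W2 (array([419.9,  59.9]), array([44.4, 90. ]), 42.66334915161133)
```

Button is down (z 93.9 at 21 N). The fixture centre is about (581.5, 99.6) with yaw 0.037, and the rib tops triangulate to 35 mm. The bar is about (467, 95, 86). Next I'll move over the bar.

Emit:
send_rows(series=[[[0, 0, -20], [0, 0, 0], 0], [[0, 0, -50], [0, 0, 0], 20], [[40, 6, -16], [0, 0, 0], 40], [[48, 7, 0], [0, 0, 0], 40], [[48, 7, 0], [0, 0, 0], 40], [[48, 7, 0], [0, 0, 0], 40], [[48, 7, 0], [0, 0, 0], 40], [[42, 8, 0], [0, 0, -0.035], 40]])

```text
clock: 4.05
position: [464.9, 92.6, 174.1]
ee_rot: [0.72, -0.694, -0.0, -0.0]
contact_force: [0.6, -0.2, 0.6]
gripper_width: 39.9
grasp_force: 0.0
```

Emit:
send_rows(series=[[[0, 0, 40], [0, 0, 0], 40], [[0, 0, 30], [0, 0, 0], 40], [[0, 0, 0], [0, 0, 0], 40]])

```text
clock: 4.35
position: [462.9, 92.6, 100.9]
ee_rot: [0.719, -0.695, -0.002, 0.004]
contact_force: [-0.2, -0.1, -0.4]
gripper_width: 39.9
grasp_force: 0.0
```

```bash
python3 - <<'E'
from h import *
im=snap('wrist','wrist4.png'); snap('side','side4.png'); print(monitor.read_state()['position'],monitor.read_state()['ee_rot'])
a=im[100:420,160:480]; b=load('side4.png')['im'][120:280,180:400]
o=np.hstack([cv2.resize(a,(400,400)),cv2.resize(b,(400,400*160//220))]) if 0 else None
c=np.zeros((400,800,3),np.uint8); c[:,:400]=cv2.resize(a,(400,400)); c[:291,400:]=cv2.resize(b,(400,291))
cv2.imwrite('pics/c4.png',c[...,::-1])
E
```

```text
[466.25822433  94.43639851 104.55598964] [ 7.19597686e-01 -6.94391209e-01  2.45802205e-05  1.35475599e-04]
```

View pics/c4.png

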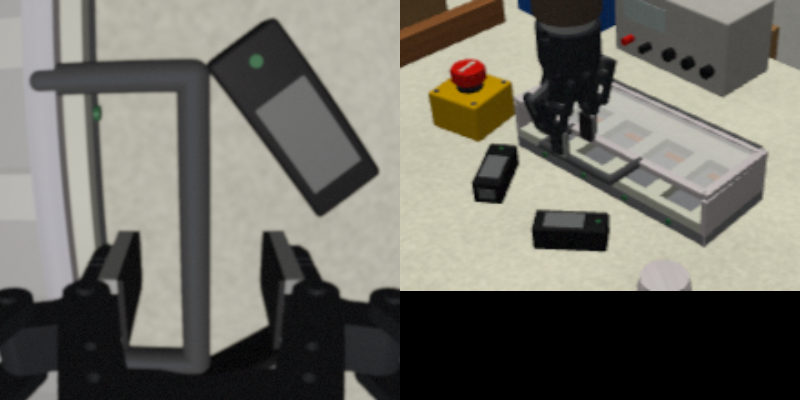

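The bar lies between the fingers, at about 195 where the finger centre is 200 in the crop. I'll descend and grip it.

Emit:
send_rows(series=[[[0, 0, 20], [0, 0, 0], 40], [[0, 0, 17], [0, 0, 0], 40], [[0, 0, 0], [0, 0, 0], 40], [[0, 0, 0], [0, 0, 0], 20], [[0, 0, 0], [0, 0, 0], 8], [[0, 0, 0], [0, 0, 0], 8], [[0, 0, 0], [0, 0, 0], 8]])

```text
clock: 5.15
position: [464.9, 94.5, 68.1]
ee_rot: [0.719, -0.695, -0.001, 0.0]
contact_force: [-5.0, 4.0, 0.7]
gripper_width: 10.1
grasp_force: 58.4
```

```bash
python3 - <<'E'
import numpy as np
a=[0.065]; st=[.03,.05,.06,.07]+[.08]*20
for s in st:
    if a[-1]+s<1.70:a.append(a[-1]+s)
a=np.array(a+[1.745])
dy=182*np.diff(np.cos(a)); dz=-182*np.diff(np.sin(a))
for i in range(len(dy)): print(round(a[i+1],3),round(dy[i],1),round(dz[i],1))
E
```

```text
0.095 -0.4 -5.4
0.145 -1.1 -9.0
0.205 -1.9 -10.8
0.275 -3.0 -12.4
0.355 -4.5 -13.8
0.435 -5.6 -13.4
0.515 -6.7 -12.9
0.595 -7.7 -12.4
0.675 -8.6 -11.7
0.755 -9.5 -11.0
0.835 -10.4 -10.2
0.915 -11.2 -9.3
0.995 -11.9 -8.4
1.075 -12.5 -7.4
1.155 -13.1 -6.4
1.235 -13.5 -5.3
1.315 -13.9 -4.2
1.395 -14.2 -3.1
1.475 -14.4 -2.0
1.555 -14.5 -0.8
1.635 -14.6 0.4
1.745 -19.9 2.4
```

Emit:
send_rows(series=[[[0, -0.4, -5.4], [0, 0, 0], 8], [[0, -1.1, -9.0], [0, 0, 0], 8], [[0, -1.9, -10.8], [0, 0, 0], 8], [[0, -3.0, -12.4], [0, 0, 0], 8], [[0, -4.5, -13.8], [0, 0, 0], 8], [[0, -5.6, -13.4], [0, 0, 0], 8], [[0, 0, 0], [0, 0, 0], 8]])

```text
clock: 5.85
position: [477.8, 94.9, 132.7]
ee_rot: [0.719, -0.695, -0.004, 0.003]
contact_force: [-14.7, 8.7, 5.9]
gripper_width: 9.8
grasp_force: 59.5
```

Emit:
send_rows(series=[[[0, -6.7, -12.9], [0, 0, 0], 8], [[0, -7.7, -12.4], [0, 0, 0], 8], [[0, -8.6, -11.7], [0, 0, 0], 8], [[0, -9.5, -11.0], [0, 0, 0], 8], [[0, -10.4, -10.2], [0, 0, 0], 8], [[0, -11.2, -9.3], [0, 0, 0], 8], [[0, 0, 0], [0, 0, 0], 8]])

```text
clock: 6.55
position: [526.7, 96.7, 204.1]
ee_rot: [0.719, -0.694, -0.007, 0.008]
contact_force: [-36.4, 12.1, 34.9]
gripper_width: 9.3
grasp_force: 60.2
```

Emit:
send_rows(series=[[[0, -11.9, -8.4], [0, 0, 0], 8], [[0, -12.5, -7.4], [0, 0, 0], 8], [[0, -13.1, -6.4], [0, 0, 0], 8], [[0, -13.5, -5.3], [0, 0, 0], 8], [[0, -13.9, -4.2], [0, 0, 0], 8], [[0, -10, -2.2], [0, 0, 0], 8], [[0, 0, 0], [0, 0, 0], 8]])

```text
clock: 7.25
position: [614.3, 98.5, 242.9]
ee_rot: [0.72, -0.694, 0.005, -0.004]
contact_force: [-5.5, -0.9, 20.3]
gripper_width: 9.5
grasp_force: 64.6
```

Emit:
send_rows(series=[[[0, -5, -4], [0, 0, 0], 8], [[0, -8, -1.5], [0, 0, 0], 8], [[0, -8, -1], [0, 0, 0], 8], [[0, -8, -0.5], [0, 0, 0], 8], [[0, -8, 0], [0, 0, 0], 8], [[0, -8, 0], [0, 0, 0], 8], [[0, -8, 0.5], [0, 0, 0], 8], [[0, 0, 0], [0, 0, 0], 8]])

```text
clock: 8.05
position: [665.5, 101.1, 243.5]
ee_rot: [0.719, -0.695, 0.001, -0.002]
contact_force: [-0.8, 1.0, 4.2]
gripper_width: 9.4
grasp_force: 65.1
```

Emit:
send_rows(series=[[[0, -4, 0.5], [0, 0, 0], 8], [[0, -4, 0.5], [0, 0, 0], 8], [[0, -2, 0.5], [0, 0, 0], 8], [[0, 0, 0], [0, 0, 0], 8], [[0, 0, 0], [0, 0, 0], 8], [[0, 0, 0], [0, 0, 0], 8]])

```text
clock: 8.65
position: [675.0, 101.5, 242.2]
ee_rot: [0.719, -0.695, 0.001, -0.002]
contact_force: [-1.6, 1.6, 6.4]
gripper_width: 9.6
grasp_force: 65.4
```

```bash
cat >> h.py <<'E'
def pose():
    from scipy.spatial.transform import Rotation as Ro
    s=monitor.read_state(); R=Ro.from_quat(s['ee_rot']).as_matrix(); return s['position'],np.degrees(np.arctan2(R[1,0],R[0,0])),s
def plan(p0,psi0,p1,psi1,n):
    """rows from pose to pose, tool down; prints rows in tool axes"""
    D=(np.array(p1)-p0)/n; d=(psi1-psi0+180)%360-180 if abs(psi1-psi0)>360 else psi1-psi0; out=[]
    for i in range(n):
        a=np.radians(psi0+d*i/n); x=np.array([np.cos(a),np.sin(a)]); y=np.array([np.sin(a),-np.cos(a)])
        out.append([[round(float(D[:2]@x),1),round(float(D[:2]@y),1),round(float(-D[2]),1)],[0,0,round(-np.radians(d)/n,3)]])
    return out
E
python3 - <<'E'
from h import *
p,psi,s=pose(); print(p,psi,s['joints'])
for r in plan([675,101.5,322],psi,[440,140,330],-178,11): print(r)
E
```

```text
[674.96039028 101.47952199 242.2368408 ] -87.98860383872014 [ 3.85975346e-01  4.75704603e-01  1.79802927e-01  9.97896789e-04
 -1.27056599e+00 -3.51164218e-01]
[[-4.2, 21.2, -0.7], [0, 0, np.float64(0.143)]]
[[-1.2, 21.6, -0.7], [0, 0, np.float64(0.143)]]
[[1.9, 21.6, -0.7], [0, 0, np.float64(0.143)]]
[[5.0, 21.1, -0.7], [0, 0, np.float64(0.143)]]
[[7.9, 20.2, -0.7], [0, 0, np.float64(0.143)]]
[[10.7, 18.8, -0.7], [0, 0, np.float64(0.143)]]
[[13.3, 17.1, -0.7], [0, 0, np.float64(0.143)]]
[[15.6, 15.0, -0.7], [0, 0, np.float64(0.143)]]
[[17.5, 12.7, -0.7], [0, 0, np.float64(0.143)]]
[[19.2, 10.1, -0.7], [0, 0, np.float64(0.143)]]
[[20.4, 7.2, -0.7], [0, 0, np.float64(0.143)]]
```

Emit:
send_rows(series=[[[0, 0, 0], [0, 0, 0], 30], [[0, 0, 0], [0, 0, 0], 40], [[0, 0, -20], [0, 0, 0], 40], [[0, 0, -30], [0, 0, 0], 40], [[0, 0, -30], [0, 0, 0], 40]])

```text
clock: 9.15
position: [674.1, 101.1, 318.7]
ee_rot: [0.719, -0.695, -0.0, 0.001]
contact_force: [1.0, -0.4, 0.4]
gripper_width: 40.1
grasp_force: 0.0
```

Emit:
send_rows(series=[[[-4.2, 21.2, 0], [0, 0, 0.143], 85], [[-1.2, 21.6, 0], [0, 0, 0.143], 85], [[1.9, 21.6, 0], [0, 0, 0.143], 85], [[5, 21.1, 0], [0, 0, 0.143], 85], [[7.9, 20.2, 0], [0, 0, 0.143], 85], [[10.7, 18.8, 0], [0, 0, 0.143], 85], [[13.3, 17.1, 0], [0, 0, 0.143], 85]])

```text
clock: 9.85
position: [523.8, 125.7, 318.4]
ee_rot: [-0.295, 0.956, -0.0, -0.0]
contact_force: [0.4, 0.5, -0.8]
gripper_width: 84.9
grasp_force: 0.0
```

Emit:
send_rows(series=[[[15.6, 15, 0], [0, 0, 0.143], 85], [[17.5, 12.7, 0], [0, 0, 0.143], 85], [[19.2, 10.1, 0], [0, 0, 0.143], 85], [[20.4, 7.2, 0], [0, 0, 0.143], 85], [[0, 0, 0], [0, 0, 0], 85], [[0, 0, 0], [0, 0, 0], 85]])

```text
clock: 10.45
position: [439.4, 140.0, 318.9]
ee_rot: [-0.018, 1.0, 0.0, 0.001]
contact_force: [0.2, -0.1, -0.1]
gripper_width: 85.0
grasp_force: 0.0
```

```bash
python3 - <<'E'
from h import *
print(pose()[:2]); snap('wrist','wrist5.png'); snap('side','side5.png')
E
```

```text
(array([439.43614229, 140.00052562, 318.93472512]), np.float64(-177.96724252804967))
```

View pics/wrist5.png

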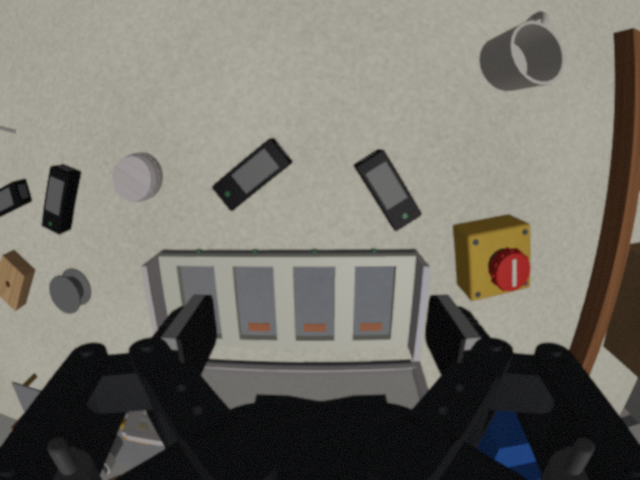

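Every object is visible here. Adapters are at (252,173), (387,189), (61,198) and (10,197), and the guard stands open with its pockets clear. I'll measure the adapters by taking the top edges farthest from the camera's nadir.

```bash
cat >> h.py <<'E'
def bricks(d,fish=True,z=34,v=True,thr=62):
    im=d['im'].astype(int); g=im.max(2); cam=-d['R'].T@d['t']; out=[]
    m=((g<thr)).astype(np.uint8); m=cv2.morphologyEx(m,cv2.MORPH_OPEN,np.ones((3,3),np.uint8))
    cs,_=cv2.findContours(m,cv2.RETR_EXTERNAL,cv2.CHAIN_APPROX_NONE)
    for c in cs:
        if not 500<cv2.contourArea(cv2.convexHull(c))<12000: continue
        h=cv2.convexHull(c)[:,0]; 
        if h.min()<=1 or h[:,0].max()>637 or h[:,1].max()>477: continue
        w=np.array([onz(d,p,z,fish)[:2] for p in h]); r=cv2.minAreaRect(w.astype(np.float32))
        if not(80<max(r[1])<150 and 30<min(r[1])<90): continue
        f=np.zeros_like(m); cv2.fillConvexPoly(f,h,1); f=cv2.erode(f,np.ones((5,5)))
        l=((f>0)&(g>thr+10)&(np.ptp(im,axis=2)<30)).astype(np.uint8); lc,_=cv2.findContours(l,cv2.RETR_EXTERNAL,cv2.CHAIN_APPROX_NONE)
        if not lc: continue
        lc=max(lc,key=cv2.contourArea)[:,0]; lw=np.array([onz(d,p,z,fish)[:2] for p in lc]); b=cv2.boxPoints(cv2.minAreaRect(lw.astype(np.float32)))
        e=[b[1]-b[0],b[2]-b[1]]; e=max(e,key=np.linalg.norm); th=np.arctan2(e[1],e[0])%np.pi
        B=np.array([[np.cos(th),np.sin(th)],[-np.sin(th),np.cos(th)]]); q=w@B.T; cc=B@cam[:2]; ce=[]
        for k,hd in((0,47),(1,20)):
            lo,hi=q[:,k].min(),q[:,k].max(); mid=(lo+hi)/2; 
            ce.append((lo+hi)/2 if hi-lo<2*hd+1 else (hi-hd if cc[k]<mid else lo+hd))
        c3=B.T@np.array(ce); out.append((c3,np.degrees(th),lc.mean(0)))
        if v: print('brick c',c3.round(1),'th',np.degrees(th).round(1),'ext',np.ptp(q,axis=0).round(1),'labelpx',lc.mean(0).round(1),'px',h.mean(0).round())
    return out
E
python3 - <<'E'
from h import *
W=load('wrist5.png'); r=bricks(W)
print(); bricks(load('wrist2.png')); print(); bricks(load('wrist1.png')); print(); bricks(load('side5.png'),False)
E
```

```text
brick c [ 448.  -232.2] th 160.8 ext [98.7 55.4] labelpx [ 54.4 195.3] px [ 62. 195.]
brick c [430.5 219.5] th 35.6 ext [93.  37.7] labelpx [386.  185.1] px [387. 190.]

brick c [434.1 219.4] th 35.4 ext [90.4 44.4] labelpx [437.  212.8] px [430. 214.]
brick c [421.6  57.8] th 129.6 ext [92.  47.7] labelpx [450.8  81. ] px [448.  76.]


brick c [ 445.8 -364.1] th 106.7 ext [91.2 62.2] labelpx [437.  331.4] px [439. 340.]
brick c [ 445.6 -238.1] th 160.5 ext [106.1  57.2] labelpx [382.8 299.7] px [383. 307.]
brick c [416.8  55. ] th 133.1 ext [93.3 72.8] labelpx [270.  241.1] px [271. 246.]
brick c [429.2 217.9] th 34.3 ext [127.1  49.7] labelpx [231.6 211.2] px [233. 216.]
```

```bash
python3 - <<'E'
from h import *
p,psi,_=pose()
for r in plan(p,psi,[430.5,219.5,110],-144.4,6): print(r)
E
```

```text
[[1.1, 13.3, 34.7], [0, 0, np.float64(-0.098)]]
[[-0.2, 13.3, 34.7], [0, 0, np.float64(-0.098)]]
[[-1.5, 13.3, 34.7], [0, 0, np.float64(-0.098)]]
[[-2.8, 13.1, 34.7], [0, 0, np.float64(-0.098)]]
[[-4.0, 12.7, 34.7], [0, 0, np.float64(-0.098)]]
[[-5.3, 12.3, 34.7], [0, 0, np.float64(-0.098)]]
```

Emit:
send_rows(series=[[[1.1, 13.3, 34.7], [0, 0, -0.098], 85], [[-0.2, 13.3, 34.7], [0, 0, -0.098], 85], [[-1.5, 13.3, 34.7], [0, 0, -0.098], 85], [[-2.8, 13.1, 34.7], [0, 0, -0.098], 85], [[-4, 12.7, 34.7], [0, 0, -0.098], 85], [[-5.3, 12.3, 34.7], [0, 0, -0.098], 85], [[0, 0, 0], [0, 0, 0], 75]])

```text
clock: 11.25
position: [428.2, 218.3, 105.6]
ee_rot: [-0.306, 0.952, -0.002, -0.005]
contact_force: [-1.3, -0.6, -0.5]
gripper_width: 75.3
grasp_force: 0.0
```

```bash
python3 - <<'E'
from h import *
p,psi,_=pose(); print(p,psi); im=snap('wrist','wrist6.png'); W=load('wrist6.png'); bricks(W)
m=(im.astype(int)); g=(m[...,1]>m[...,0]+25)&(m[...,1]>m[...,2]+10); n,l,s,c=cv2.connectedComponentsWithStats(g.astype(np.uint8))
print([(c[i].round(1),s[i,4],onz(W,c[i],34,1).round(1)) for i in range(1,n) if s[i,4]>15])
W5=load('wrist5.png')
print('tri LED? W5 z34',onz(W5,(405,216),34,1))
E
```

```text
[428.23901125 218.34474321 105.60258371] -144.36105260723735
brick c [430.3 220.4] th 35.1 ext [93.7 38.1] labelpx [322.3 244.1] px [327. 249.]
brick c [418.8  59.7] th 129.4 ext [100.5  40.9] labelpx [133.9  91.4] px [135.  87.]
[(array([ 78. , 104.6]), np.int32(49), array([441.3,  28.9,  34. ])), (array([ 19. , 167.4]), np.int32(20), array([508.5,  -0.8,  34. ])), (array([ 79.9, 215.5]), np.int32(31), array([505.8,  69.1,  34. ])), (array([157.2, 270.6]), np.int32(36), array([503.2, 138.6,  34. ])), (array([321.7, 310.8]), np.int32(61), array([461.1, 242.1,  34. ])), (array([245.5, 326.3]), np.int32(34), array([500.6, 208.2,  34. ]))]
tri LED? W5 z34 [461.28153204 242.51689504  34.        ]
```

View pics/wrist6.png

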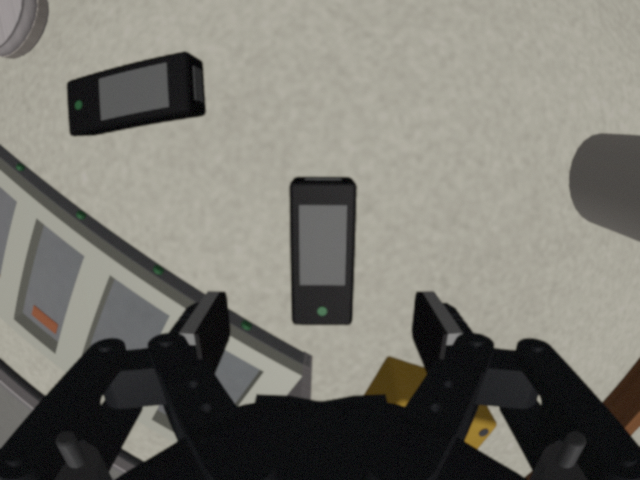

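The adapter is centred at (323,250). Its LED gives the same point from two views at z = 34, so the height checks out. Grasping now.

Emit:
send_rows(series=[[[-2.5, 0.5, 35], [0, 0, 0], 75], [[0, 0, 35], [0, 0, 0], 75], [[0, 0, 20], [0, 0, 0], 75], [[0, 0, 0], [0, 0, 0], 75], [[0, 0, 0], [0, 0, 0], 30], [[0, 0, 0], [0, 0, 0], 30], [[0, 0, 0], [0, 0, 0], 30], [[0, 0, 0], [0, 0, 0], 30]])

```text
clock: 12.1
position: [433.1, 222.5, 22.5]
ee_rot: [-0.306, 0.952, 0.001, 0.002]
contact_force: [-0.2, -1.9, 6.1]
gripper_width: 38.3
grasp_force: 60.6
```

Emit:
send_rows(series=[[[0, 0, 0], [0, 0, 0], 30], [[0, 0, 0], [0, 0, 0], 30]])

```text
clock: 12.3
position: [433.1, 222.5, 22.5]
ee_rot: [-0.306, 0.952, 0.001, 0.002]
contact_force: [0.3, -0.3, 5.4]
gripper_width: 38.4
grasp_force: 60.6
```

```bash
python3 - <<'E'
from h import *
p,psi,_=pose(); print(psi)
for r in plan([433.1,222.5,115],psi,[581,213.8,115],-177.9,5): print(r)
E
```

```text
-144.40505489097453
[[-23.0, -18.6, -0.0], [0, 0, np.float64(0.117)]]
[[-25.1, -15.8, -0.0], [0, 0, np.float64(0.117)]]
[[-26.7, -12.8, -0.0], [0, 0, np.float64(0.117)]]
[[-28.0, -9.6, -0.0], [0, 0, np.float64(0.117)]]
[[-29.0, -6.2, -0.0], [0, 0, np.float64(0.117)]]
```

Emit:
send_rows(series=[[[0, 0, -20], [0, 0, 0], 30], [[0, 0, -35], [0, 0, 0], 30], [[0, 0, -35], [0, 0, 0], 30], [[0, 0, 0], [0, 0, 0], 30]])

```text
clock: 12.7
position: [434.4, 223.7, 115.6]
ee_rot: [-0.306, 0.952, 0.002, 0.006]
contact_force: [-0.4, 0.7, -3.1]
gripper_width: 38.4
grasp_force: 62.0
```

Emit:
send_rows(series=[[[-23, -18.6, 0], [0, 0, 0.117], 30], [[-25.1, -15.8, 0], [0, 0, 0.117], 30], [[-26.7, -12.8, 0], [0, 0, 0.117], 30], [[-28, -9.6, 0], [0, 0, 0.117], 30], [[-28.5, -6.2, 0], [0, 0, 0.117], 30], [[0, 0, 0], [0, 0, 0], 30], [[0, 0, 0], [0, 0, 0], 30]])

```text
clock: 13.4
position: [578.3, 211.9, 108.9]
ee_rot: [-0.017, 1.0, -0.0, -0.001]
contact_force: [-0.6, 0.2, -3.8]
gripper_width: 38.3
grasp_force: 61.9
```

```bash
python3 - <<'E'
from h import *
p,psi,s=pose(); print(p,psi,s['gripper_width']); im=snap('wrist','wrist7.png'); W=load('wrist7.png'); bricks(W,z=127)
cv2.imwrite('pics/c7.png',im[60:440,100:540,::-1])
E
```

```text
[578.33103008 211.85604705 108.91863615] -177.9994540101179 38.27424242976106
```

View pics/c7.png

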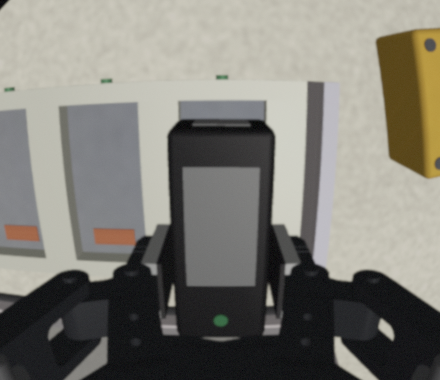

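The adapter is held straight at crop (220,220), and pocket 3 is below it. Lowering it now.

Emit:
send_rows(series=[[[-2.7, 2, 0], [0, 0, 0], 30], [[0, 0, 20], [0, 0, 0], 30], [[0, 0, 20], [0, 0, 0], 30], [[0, 0, 12], [0, 0, 0], 30], [[0, 0, 6], [0, 0, 0], 30], [[0, 0, 0], [0, 0, 0], 30], [[0, 0, 0], [0, 0, 0], 30]])

```text
clock: 14.15
position: [582.2, 215.1, 53.1]
ee_rot: [-0.018, 1.0, 0.0, 0.001]
contact_force: [0.3, -0.4, -1.7]
gripper_width: 38.1
grasp_force: 61.9
```

Emit:
send_rows(series=[[[1.2, -1.3, 4], [0, 0, 0], 30], [[0, 0, 4], [0, 0, 0], 30], [[0, 0, 2], [0, 0, 0], 30], [[0, 0, 0], [0, 0, 0], 30], [[0, 0, 0], [0, 0, 0], 30]])

```text
clock: 14.65
position: [580.6, 213.3, 42.6]
ee_rot: [-0.018, 1.0, 0.0, 0.0]
contact_force: [-2.0, -0.9, 0.9]
gripper_width: 38.4
grasp_force: 62.2
```

```bash
python3 - <<'E'
from h import *
p,psi,s=pose()
for r in plan([580.6,213.3,115],psi,[419.5,59,115],-228,7): print(r)
E
```

```text
[[23.8, -21.2, -0.0], [0, 0, np.float64(0.125)]]
[[21.0, -24.0, -0.0], [0, 0, np.float64(0.125)]]
[[17.8, -26.4, -0.0], [0, 0, np.float64(0.125)]]
[[14.4, -28.4, -0.0], [0, 0, np.float64(0.125)]]
[[10.7, -30.0, -0.0], [0, 0, np.float64(0.125)]]
[[6.9, -31.1, -0.0], [0, 0, np.float64(0.125)]]
[[3.0, -31.7, -0.0], [0, 0, np.float64(0.125)]]
```

Emit:
send_rows(series=[[[0, 0, 0], [0, 0, 0], 48], [[0, 0, 0], [0, 0, 0], 54], [[0, 0, 0], [0, 0, 0], 54], [[0, 0, -12], [0, 0, 0], 54], [[0, 0, -30], [0, 0, 0], 54], [[0, 0, -30], [0, 0, 0], 60], [[0, 0, 0], [0, 0, 0], 75]])

```text
clock: 15.35
position: [583.8, 215.0, 120.4]
ee_rot: [-0.019, 1.0, 0.002, 0.005]
contact_force: [0.0, 0.6, 0.2]
gripper_width: 72.7
grasp_force: 0.0
```

Emit:
send_rows(series=[[[23.8, -21.2, 0], [0, 0, 0.125], 75], [[21, -24, 0], [0, 0, 0.125], 75], [[17.8, -26.4, 0], [0, 0, 0.125], 75], [[14.4, -28.4, 0], [0, 0, 0.125], 75], [[10.7, -30, 0], [0, 0, 0.125], 75], [[6.9, -31.1, 0], [0, 0, 0.125], 75], [[3, -31.7, 0], [0, 0, 0.125], 75], [[0, 0, 0], [0, 0, 0], 75]])

```text
clock: 16.15
position: [415.8, 56.8, 114.3]
ee_rot: [0.409, 0.912, -0.001, -0.001]
contact_force: [0.2, 0.0, -0.5]
gripper_width: 75.2
grasp_force: 0.0
```

```bash
python3 - <<'E'
from h import *
p,psi,s=pose(); print(p,psi,s['joints'][5]); snap('wrist','wrist8.png'); bricks(load('wrist8.png')); snap('side','side8.png'); bricks(load('side8.png'),False); print('in pocket:'); bricks(load('wrist8.png'),z=54)
E
```

```text
[415.82686252  56.77707468 114.32746427] 131.70149226083825 -2.9384604449895653
brick c [417.7  58.5] th 129.4 ext [93.8 38.1] labelpx [323.4 235.8] px [322. 232.]
brick c [ 445.8 -364.1] th 106.7 ext [91.2 62.2] labelpx [437.  331.4] px [439. 340.]
brick c [ 445.6 -238.1] th 160.5 ext [106.1  57. ] labelpx [382.8 299.7] px [384. 306.]
brick c [416.8  55. ] th 133.1 ext [93.3 72.8] labelpx [270.  241.1] px [271. 246.]
in pocket:
brick c [413.6  63. ] th 129.4 ext [85.4 34.7] labelpx [323.4 235.8] px [322. 232.]
```

Emit:
send_rows(series=[[[0, 2.5, 35], [0, 0, 0], 75], [[0, 0, 35], [0, 0, 0], 75], [[0, 0, 20], [0, 0, 0], 75], [[0, 0, 6], [0, 0, 0], 75], [[0, 0, 0], [0, 0, 0], 30], [[0, 0, 0], [0, 0, 0], 30], [[0, 0, 0], [0, 0, 0], 30], [[0, 0, 0], [0, 0, 0], 30]])

```text
clock: 17.05
position: [422.1, 61.4, 19.5]
ee_rot: [0.407, 0.913, 0.001, 0.001]
contact_force: [-1.1, 0.6, 4.7]
gripper_width: 38.5
grasp_force: 61.3
```

```bash
python3 - <<'E'
from h import *
p,psi,s=pose(); print(psi)
for r in plan([422,61.4,115],psi-360,[581,137.6,115],-177.9,7): print(r)
E
```

```text
131.94012081275503
[[-7.1, 24.2, -0.0], [0, 0, np.float64(-0.125)]]
[[-10.0, 23.1, -0.0], [0, 0, np.float64(-0.125)]]
[[-12.8, 21.7, -0.0], [0, 0, np.float64(-0.125)]]
[[-15.4, 19.9, -0.0], [0, 0, np.float64(-0.125)]]
[[-17.8, 17.8, -0.0], [0, 0, np.float64(-0.125)]]
[[-19.9, 15.5, -0.0], [0, 0, np.float64(-0.125)]]
[[-21.7, 12.8, -0.0], [0, 0, np.float64(-0.125)]]
```

Emit:
send_rows(series=[[[0, 0, -20], [0, 0, 0], 30], [[0, 0, -35], [0, 0, 0], 30], [[0, 0, -38], [0, 0, 0], 30], [[0, 0, 0], [0, 0, 0], 30]])

```text
clock: 17.45
position: [424.8, 62.7, 116.3]
ee_rot: [0.407, 0.913, 0.005, 0.004]
contact_force: [0.7, 0.6, -1.3]
gripper_width: 38.5
grasp_force: 61.5
```

Emit:
send_rows(series=[[[-7.1, 24.2, 0], [0, 0, -0.125], 30], [[-10, 23.1, 0], [0, 0, -0.125], 30], [[-12.8, 21.7, 0], [0, 0, -0.125], 30], [[-15.4, 19.9, 0], [0, 0, -0.125], 30], [[-17.8, 17.8, 0], [0, 0, -0.125], 30], [[-19.9, 15.5, 0], [0, 0, -0.125], 30], [[-21.7, 12.8, 0], [0, 0, -0.125], 30], [[0, 0, 0], [0, 0, 0], 30]])

```text
clock: 18.25
position: [582.6, 138.4, 110.0]
ee_rot: [-0.019, 1.0, 0.0, 0.001]
contact_force: [0.3, 0.1, -2.0]
gripper_width: 38.2
grasp_force: 61.4
```

```bash
python3 - <<'E'
from h import *
p,psi,s=pose(); print(p,psi,s['gripper_width']); im=snap('wrist','wrist9.png')
cv2.imwrite('pics/c9.png',im[60:440,100:540,::-1])
E
```

```text
[582.58605521 138.41643155 110.01566067] -177.85158778869717 38.23371657663889
```

View pics/c9.png

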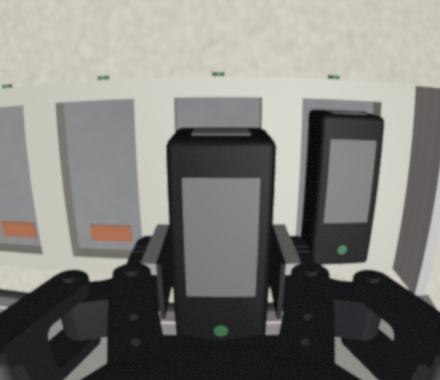

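The first adapter sits in pocket 3 at crop (345,185), and the second is held straight over pocket 2. Lowering it.

Emit:
send_rows(series=[[[2, -1.5, 20], [0, 0, 0], 30], [[0, 0, 20], [0, 0, 0], 30], [[0, 0, 14], [0, 0, 0], 30], [[0, 0, 8], [0, 0, 0], 30], [[0, 0, 4], [0, 0, 0], 30], [[0, 0, 2], [0, 0, 0], 30], [[0, 0, 0], [0, 0, 0], 30]])

```text
clock: 19.0
position: [578.5, 135.6, 43.6]
ee_rot: [-0.018, 1.0, 0.0, 0.0]
contact_force: [-0.2, -0.5, -1.4]
gripper_width: 38.5
grasp_force: 61.4
```

Emit:
send_rows(series=[[[-2, 1.5, 2], [0, 0, 0], 30], [[0, 0, 2], [0, 0, 0], 30], [[0, 0, 0], [0, 0, 0], 30], [[0, 0, 0], [0, 0, 0], 48], [[0, 0, 0], [0, 0, 0], 54], [[0, 0, -12], [0, 0, 0], 54], [[0, 0, -35], [0, 0, 0], 54], [[0, 0, -35], [0, 0, 0], 75]])

```text
clock: 19.8
position: [580.1, 136.9, 122.7]
ee_rot: [-0.018, 1.0, -0.0, -0.0]
contact_force: [-0.1, 0.4, 0.4]
gripper_width: 67.0
grasp_force: 0.0
```

```bash
python3 - <<'E'
from h import *
p,psi,s=pose(); print(p,psi)
for r in plan([p[0],p[1],120],psi,[447,-235,115],-199.3,10): print(r)
E
```

```text
[580.10197527 136.87641418 122.73149789] -177.93253956546246
[[14.6, -36.7, 0.5], [0, 0, np.float64(0.037)]]
[[13.3, -37.2, 0.5], [0, 0, np.float64(0.037)]]
[[11.9, -37.7, 0.5], [0, 0, np.float64(0.037)]]
[[10.5, -38.1, 0.5], [0, 0, np.float64(0.037)]]
[[9.0, -38.5, 0.5], [0, 0, np.float64(0.037)]]
[[7.6, -38.8, 0.5], [0, 0, np.float64(0.037)]]
[[6.1, -39.0, 0.5], [0, 0, np.float64(0.037)]]
[[4.7, -39.2, 0.5], [0, 0, np.float64(0.037)]]
[[3.2, -39.4, 0.5], [0, 0, np.float64(0.037)]]
[[1.7, -39.5, 0.5], [0, 0, np.float64(0.037)]]
```

Emit:
send_rows(series=[[[14.6, -36.7, 0.5], [0, 0, 0.037], 75], [[13.3, -37.2, 0.5], [0, 0, 0.037], 75], [[11.9, -37.7, 0.5], [0, 0, 0.037], 75], [[10.5, -38.1, 0.5], [0, 0, 0.037], 75], [[9, -38.5, 0.5], [0, 0, 0.037], 75], [[7.6, -38.8, 0.5], [0, 0, 0.037], 75], [[6.1, -39, 0.5], [0, 0, 0.037], 75], [[4.7, -39.2, 0.5], [0, 0, 0.037], 75]])

```text
clock: 20.6
position: [473.7, -162.0, 118.7]
ee_rot: [0.13, 0.991, -0.0, 0.001]
contact_force: [0.6, 1.0, -0.8]
gripper_width: 75.2
grasp_force: 0.0
```

Emit:
send_rows(series=[[[3.2, -39.4, 0.5], [0, 0, 0.037], 75], [[1.7, -39.5, 0.5], [0, 0, 0.037], 75], [[0, 0, 0], [0, 0, 0], 75]])

```text
clock: 20.9
position: [446.2, -238.3, 117.3]
ee_rot: [0.169, 0.986, -0.0, 0.0]
contact_force: [-0.5, 0.3, 1.0]
gripper_width: 75.1
grasp_force: 0.0
```

```bash
python3 - <<'E'
from h import *
p,psi,s=pose(); print(p,psi,s['joints'][5]); snap('wrist','wrist10.png'); bricks(load('wrist10.png')); snap('side','side10.png'); bricks(load('side10.png'),False)
E
```

```text
[ 446.19062961 -238.26519725  117.33860202] 160.5228959162644 -1.7423424545125332
brick c [ 448.7 -236. ] th 160.3 ext [93.6 38.3] labelpx [324.  235.8] px [320. 241.]
brick c [ 445.9 -364.2] th 106.2 ext [91.3 62. ] labelpx [437.2 331.6] px [439. 340.]
brick c [ 445.6 -238.1] th 160.5 ext [106.1  57. ] labelpx [382.8 299.7] px [384. 306.]
brick c [598.4 156.1] th 2.3 ext [116.8  60.3] labelpx [296.7 192.5] px [299. 195.]
```

Emit:
send_rows(series=[[[0, 3, 35], [0, 0, 0], 75], [[0, 0, 35], [0, 0, 0], 75], [[0, 0, 20], [0, 0, 0], 75], [[0, 0, 9], [0, 0, 0], 75], [[0, 0, 0], [0, 0, 0], 30], [[0, 0, 0], [0, 0, 0], 30], [[0, 0, 0], [0, 0, 0], 30], [[0, 0, 0], [0, 0, 0], 30]])

```text
clock: 21.8
position: [450.0, -232.3, 19.0]
ee_rot: [0.166, 0.986, -0.0, 0.002]
contact_force: [-0.9, 2.3, 6.0]
gripper_width: 38.6
grasp_force: 61.9
```

```bash
python3 - <<'E'
from h import *
p,psi,s=pose(); print(p,psi)
a=np.radians(psi); print('along x',(np.array([448.7,-236])-p[:2])@[np.cos(a),np.sin(a)])
for r in plan([p[0],p[1],115],psi-360,[585.8,-14.4,115],-177.9,7): print(r)
E
```

```text
[ 449.96725546 -232.33835118   19.02973982] 160.89621553495707
along x -0.0009212959731506733
[[-8.1, 35.8, -0.0], [0, 0, np.float64(-0.053)]]
[[-10.0, 35.3, -0.0], [0, 0, np.float64(-0.053)]]
[[-11.9, 34.7, -0.0], [0, 0, np.float64(-0.053)]]
[[-13.7, 34.0, -0.0], [0, 0, np.float64(-0.053)]]
[[-15.5, 33.3, -0.0], [0, 0, np.float64(-0.053)]]
[[-17.2, 32.4, -0.0], [0, 0, np.float64(-0.053)]]
[[-18.9, 31.4, -0.0], [0, 0, np.float64(-0.053)]]
```

Emit:
send_rows(series=[[[0, 0, -20], [0, 0, 0], 30], [[0, 0, -38], [0, 0, 0], 30], [[0, 0, -38], [0, 0, 0], 30], [[0, 0, 0], [0, 0, 0], 30]])

```text
clock: 22.2
position: [452.1, -233.2, 118.8]
ee_rot: [0.166, 0.986, -0.0, 0.006]
contact_force: [0.7, 0.5, -1.4]
gripper_width: 38.4
grasp_force: 61.2
```

Emit:
send_rows(series=[[[-8.1, 35.8, 0], [0, 0, -0.053], 30], [[-10, 35.3, 0], [0, 0, -0.053], 30], [[-11.9, 34.7, 0], [0, 0, -0.053], 30], [[-13.7, 34, 0], [0, 0, -0.053], 30], [[-15.5, 33.3, 0], [0, 0, -0.053], 30], [[-17.2, 32.4, 0], [0, 0, -0.053], 30], [[-18.9, 31.4, 0], [0, 0, -0.053], 30], [[0, 0, 0], [0, 0, 0], 30]])

```text
clock: 23.0
position: [586.5, -10.9, 112.5]
ee_rot: [-0.021, 1.0, 0.0, 0.001]
contact_force: [0.2, -0.9, -2.4]
gripper_width: 38.4
grasp_force: 61.3
```

```bash
python3 - <<'E'
from h import *
p,psi,s=pose(); print(p,psi,s['gripper_width']); im=snap('wrist','wrist11.png')
cv2.imwrite('pics/c11.png',im[60:440,100:540,::-1])
E
```

```text
[586.47589077 -10.94314397 112.47502311] -177.62878954395583 38.360136490773506
```

View pics/c11.png

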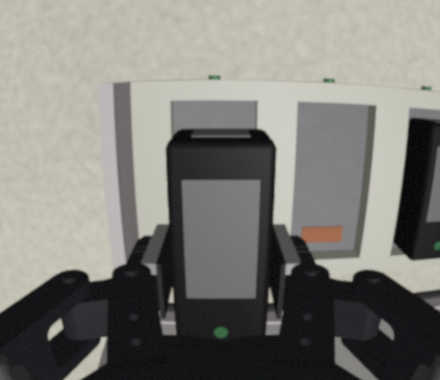

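The third adapter is held straight over pocket 0, about 3.5 mm off in y. Correcting and lowering.

Emit:
send_rows(series=[[[0, -3.5, 20], [0, 0, 0], 30], [[0, 0, 20], [0, 0, 0], 30], [[0, 0, 14], [0, 0, 0], 30], [[0, 0, 8], [0, 0, 0], 30], [[0, 0, 5], [0, 0, 0], 30], [[0, 0, 2], [0, 0, 0], 30], [[0, 0, 0], [0, 0, 0], 30]])

```text
clock: 23.75
position: [584.7, -18.0, 44.6]
ee_rot: [-0.018, 1.0, 0.0, 0.0]
contact_force: [0.2, -0.6, -1.8]
gripper_width: 38.5
grasp_force: 61.3
```

Emit:
send_rows(series=[[[-1, 3.5, 2], [0, 0, 0], 30], [[0, 0, 2], [0, 0, 0], 30], [[0, 0, 1.5], [0, 0, 0], 30], [[0, 0, 0], [0, 0, 0], 30], [[0, 0, 0], [0, 0, 0], 30]])

```text
clock: 24.25
position: [585.7, -14.1, 39.1]
ee_rot: [-0.019, 1.0, 0.0, 0.0]
contact_force: [-0.7, 1.2, 0.1]
gripper_width: 38.5
grasp_force: 61.5
```

Good. I'll release and move on to the last adapter at about (446, -366).

Emit:
send_rows(series=[[[0, 0, 0], [0, 0, 0], 48], [[0, 0, 0], [0, 0, 0], 54], [[0, 0, 0], [0, 0, 0], 54], [[0, 0, -12], [0, 0, 0], 54], [[0, 0, -35], [0, 0, 0], 54], [[0, 0, -35], [0, 0, 0], 75]])

```text
clock: 24.85
position: [585.2, -14.5, 122.0]
ee_rot: [-0.018, 1.0, -0.0, -0.001]
contact_force: [0.3, 0.1, 0.4]
gripper_width: 66.6
grasp_force: 0.0
```

```bash
python3 - <<'E'
from h import *
p,psi,s=pose(); print(p,psi); snap('side','side12.png'); bricks(load('side12.png'),False)
for r in plan([p[0],p[1],120],psi,[447,-366,118],-253.3,10): print(r)
E
```

```text
[585.15402023 -14.54288703 122.01239674] -177.8816937391954
brick c [ 445.8 -364.2] th 106.5 ext [91.1 62. ] labelpx [437.  331.4] px [439. 340.]
brick c [ 16.2 368. ] th 133.1 ext [127.6  38. ] labelpx [ 47.  262.3] px [ 45. 265.]
brick c [605.8   1.2] th 2.4 ext [118.7  58.3] labelpx [343.8 215.9] px [343. 220.]
brick c [600.  156.2] th 2.3 ext [118.3  61.9] labelpx [296.7 192.5] px [299. 195.]
brick c [595.3 234.1] th 1.6 ext [116.8  64.2] labelpx [275.5 181.8] px [278. 184.]
[[15.1, -34.6, 0.2], [0, 0, np.float64(0.132)]]
[[10.4, -36.3, 0.2], [0, 0, np.float64(0.132)]]
[[5.6, -37.3, 0.2], [0, 0, np.float64(0.132)]]
[[0.6, -37.8, 0.2], [0, 0, np.float64(0.132)]]
[[-4.3, -37.5, 0.2], [0, 0, np.float64(0.132)]]
[[-9.2, -36.6, 0.2], [0, 0, np.float64(0.132)]]
[[-13.9, -35.1, 0.2], [0, 0, np.float64(0.132)]]
[[-18.4, -33.0, 0.2], [0, 0, np.float64(0.132)]]
[[-22.6, -30.3, 0.2], [0, 0, np.float64(0.132)]]
[[-26.4, -27.0, 0.2], [0, 0, np.float64(0.132)]]
```

Emit:
send_rows(series=[[[15.1, -34.6, 0], [0, 0, 0.132], 75], [[10.4, -36.3, 0], [0, 0, 0.132], 75], [[5.6, -37.3, 0], [0, 0, 0.132], 75], [[0.6, -37.8, 0], [0, 0, 0.132], 75], [[-4.3, -37.5, 0], [0, 0, 0.132], 75], [[-9.2, -36.6, 0], [0, 0, 0.132], 75], [[-13.9, -35.1, 0], [0, 0, 0.132], 75], [[-18.4, -33, 0], [0, 0, 0.132], 75]])

```text
clock: 25.7
position: [474.0, -296.8, 121.9]
ee_rot: [0.49, 0.872, 0.0, 0.001]
contact_force: [0.7, 0.7, -1.0]
gripper_width: 74.9
grasp_force: 0.0
```

Emit:
send_rows(series=[[[-22.6, -30.3, 0], [0, 0, 0.132], 75], [[-26.4, -27, 0], [0, 0, 0.132], 75], [[0, 0, 0], [0, 0, 0], 75], [[0, 0, 0], [0, 0, 0], 75]])

```text
clock: 26.1
position: [446.2, -366.2, 121.3]
ee_rot: [0.599, 0.801, 0.0, 0.0]
contact_force: [-0.9, -0.0, -0.6]
gripper_width: 75.0
grasp_force: 0.0
```

```bash
python3 - <<'E'
from h import *
p,psi,s=pose(); print(p,psi,s['joints'][5]); snap('wrist','wrist13.png'); r=bricks(load('wrist13.png'))
a=np.radians(psi); 
for b in r: d=b[0]-p[:2]; print('tool dx,dy',d@[np.cos(a),np.sin(a)],d@[np.sin(a),-np.cos(a)])
E
```

```text
[ 446.21995124 -366.16200306  121.32217526] 106.42553916122614 -2.44822500368875
brick c [ 449.4 -361.4] th 105.7 ext [93.3 38.3] labelpx [325.3 228.2] px [323. 222.]
tool dx,dy 3.6194832641346655 4.405698615572408
```

Emit:
send_rows(series=[[[3.5, 4, 35], [0, 0, 0], 75], [[0, 0, 35], [0, 0, 0], 75], [[0, 0, 22], [0, 0, 0], 75], [[0, 0, 11], [0, 0, 0], 75], [[0, 0, 0], [0, 0, 0], 30], [[0, 0, 0], [0, 0, 0], 30], [[0, 0, 0], [0, 0, 0], 30], [[0, 0, 0], [0, 0, 0], 30]])

```text
clock: 26.95
position: [450.7, -361.3, 19.6]
ee_rot: [0.598, 0.801, 0.0, 0.002]
contact_force: [-0.3, 2.2, 3.2]
gripper_width: 38.7
grasp_force: 63.2
```

```bash
python3 - <<'E'
from h import *
p,psi,s=pose(); print(p,psi)
a=np.radians(psi); al=(np.array([449.4,-361.4])-p[:2])@[np.cos(a),np.sin(a)]; print('along x',al)
for r in plan([p[0],p[1],118],psi-360,[582.8+al,61.5,118],-177.9,12): print(r)
E
```

```text
[ 450.69010271 -361.31538691   19.61189554] 106.51200543294357
along x 0.2855444779495744
[[30.6, 20.6, -0.0], [0, 0, np.float64(-0.11)]]
[[28.2, 23.8, -0.0], [0, 0, np.float64(-0.11)]]
[[25.4, 26.8, -0.0], [0, 0, np.float64(-0.11)]]
[[22.3, 29.4, -0.0], [0, 0, np.float64(-0.11)]]
[[19.0, 31.7, -0.0], [0, 0, np.float64(-0.11)]]
[[15.4, 33.6, -0.0], [0, 0, np.float64(-0.11)]]
[[11.6, 35.1, -0.0], [0, 0, np.float64(-0.11)]]
[[7.7, 36.1, -0.0], [0, 0, np.float64(-0.11)]]
[[3.7, 36.7, -0.0], [0, 0, np.float64(-0.11)]]
[[-0.4, 36.9, -0.0], [0, 0, np.float64(-0.11)]]
[[-4.4, 36.7, -0.0], [0, 0, np.float64(-0.11)]]
[[-8.4, 35.9, -0.0], [0, 0, np.float64(-0.11)]]
```

Emit:
send_rows(series=[[[0, 0, -20], [0, 0, 0], 30], [[0, 0, -38], [0, 0, 0], 30], [[0, 0, -40], [0, 0, 0], 30], [[30.6, 20.6, 0], [0, 0, -0.11], 30], [[28.2, 23.8, 0], [0, 0, -0.11], 30], [[25.4, 26.8, 0], [0, 0, -0.11], 30], [[22.3, 29.4, 0], [0, 0, -0.11], 30], [[19, 31.7, 0], [0, 0, -0.11], 30]])

```text
clock: 27.75
position: [504.5, -183.4, 116.0]
ee_rot: [0.357, 0.934, 0.0, 0.0]
contact_force: [0.7, -0.4, -1.8]
gripper_width: 38.5
grasp_force: 62.5
```

Emit:
send_rows(series=[[[15.4, 33.6, 0], [0, 0, -0.11], 30], [[11.6, 35.1, 0], [0, 0, -0.11], 30], [[7.7, 36.1, 0], [0, 0, -0.11], 30], [[3.7, 36.7, 0], [0, 0, -0.11], 30], [[-0.4, 36.9, 0], [0, 0, -0.11], 30], [[-4.4, 36.7, 0], [0, 0, -0.11], 30], [[-8.4, 35.9, 0], [0, 0, -0.11], 30], [[0, 0, 0], [0, 0, 0], 30]])

```text
clock: 28.55
position: [583.4, 65.6, 116.0]
ee_rot: [-0.021, 1.0, 0.001, 0.001]
contact_force: [-0.0, 0.3, -2.3]
gripper_width: 38.5
grasp_force: 62.5
```

```bash
python3 - <<'E'
from h import *
p,psi,s=pose(); print(p,psi,s['gripper_width']); im=snap('wrist','wrist14.png')
cv2.imwrite('pics/c14.png',im[60:440,40:600,::-1])
E
```

```text
[583.36483263  65.64152893 115.9680299 ] -177.5672337979766 38.47013269729245
```

View pics/c14.png

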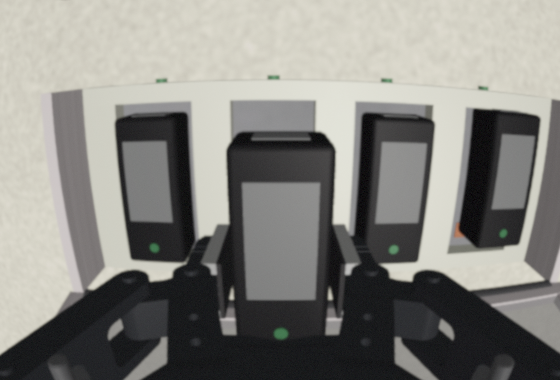

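Three adapters are seated in their pockets and the fourth hangs over pocket 1 at crop (280,230). Lowering it.

Emit:
send_rows(series=[[[0, 0, 20], [0, 0, 0], 30], [[0, 0, 20], [0, 0, 0], 30], [[0, 0, 14], [0, 0, 0], 30], [[0, 0, 9], [0, 0, 0], 30], [[0, 0, 5], [0, 0, 0], 30], [[0, 0, 0], [0, 0, 0], 30], [[0, 0, 0], [0, 0, 0], 30]])

```text
clock: 29.3
position: [582.3, 61.7, 48.5]
ee_rot: [-0.018, 1.0, 0.0, 0.001]
contact_force: [0.3, -0.2, -2.7]
gripper_width: 38.4
grasp_force: 62.5
```

Emit:
send_rows(series=[[[-0.5, 0, 4], [0, 0, 0], 30], [[0, 0, 3], [0, 0, 0], 30], [[0, 0, 2], [0, 0, 0], 30], [[0, 0, 0], [0, 0, 0], 30], [[0, 0, 0], [0, 0, 0], 30]])

```text
clock: 29.8
position: [582.4, 61.9, 39.6]
ee_rot: [-0.019, 1.0, -0.0, 0.0]
contact_force: [-3.5, -0.4, 4.0]
gripper_width: 38.7
grasp_force: 63.3
```

Emit:
send_rows(series=[[[0, 0, 0], [0, 0, 0], 48], [[0, 0, 0], [0, 0, 0], 54], [[0, 0, 0], [0, 0, 0], 54], [[0, 0, -12], [0, 0, 0], 54], [[0, 0, -40], [0, 0, 0], 54], [[20, 0, -45], [0, 0, 0], 40], [[30, 0, -40], [0, 0, 0], 40], [[30, 0, -40], [0, 0, 0], 40]])

```text
clock: 30.6
position: [501.7, 58.7, 218.1]
ee_rot: [-0.018, 1.0, 0.0, 0.001]
contact_force: [0.7, 0.1, -0.8]
gripper_width: 39.8
grasp_force: 0.0
```

Emit:
send_rows(series=[[[0, 0, -45], [0, 0, 0], 40], [[0, 0, -45], [0, 0, 0], 40], [[0, 0, 0], [0, 0, 0], 40], [[0, 0, 0], [0, 0, 0], 40]])

```text
clock: 31.0
position: [502.5, 59.0, 307.7]
ee_rot: [-0.018, 1.0, 0.001, 0.002]
contact_force: [0.1, -0.4, -0.7]
gripper_width: 39.6
grasp_force: 0.0
```

```bash
python3 - <<'E'
from h import *
p,psi,s=pose(); print(p,psi); im=snap('wrist','wrist15.png'); W=load('wrist15.png'); bricks(W,z=54)
im=snap('side','side15.png'); S=load('side15.png')
# predicted bar position vs angle in side view
for a in (1.6,1.65,1.7,1.75): 
    X=np.array([581.5,99.6,0])+[65-182*np.cos(a),0.037*(65-182*np.cos(a)),75+182*np.sin(a)]; print(a,X.round(),proj(S,X).round(1),proj(S,X+[-2,54,0]).round(),proj(S,X+[2,-54,0]).round())
cv2.imwrite('pics/c15.png',np.vstack([im[60:260,180:440],W['im'][150:350,100:360]])[...,::-1].repeat(2,0).repeat(2,1)[:, :])
E
```

```text
[502.48469758  59.01757659 307.68669396] -177.8968091766705
brick c [582.5  62. ] th 2.0 ext [97.2 38.1] labelpx [320.1 263.3] px [320. 263.]
brick c [569.8 215.5] th 2.3 ext [94.5 45.9] labelpx [453.  255.6] px [448. 268.]
1.6 [652. 102. 257.] [328.8 111.5] [311. 105.] [347. 118.]
1.65 [661. 103. 256.] [331.3 110.4] [314. 104.] [350. 117.]
1.7 [670. 103. 255.] [333.8 109.6] [316. 103.] [352. 116.]
1.75 [679. 103. 254.] [336.1 108.9] [319. 103.] [354. 115.]
```

```bash
python3 - <<'E'
from h import *
P=np.array([[585.8,-14.4],[582.8,61.7],[580.2,137.6],[577.4,213.7]])
for f in('wrist14.png','wrist15.png'):
    W=load(f); m=W['im'].astype(int); g=(m[...,1]>m[...,0]+20)&(m[...,1]>m[...,2]+8); n,l,s,c=cv2.connectedComponentsWithStats(g.astype(np.uint8))
    for i in range(1,n):
        if s[i,4]>12:
            X=onz(W,c[i],54,1)[:2]-37.7*np.array([.9993,.037]); k=np.argmin(np.linalg.norm(P-X,axis=1)); print(f,c[i].round(1),s[i,4],X.round(1),k,(X-P[k]).round(1))
E
```

```text
wrist14.png [313.3 137. ] 29 [479.2  58. ] 1 [-103.6   -3.7]
wrist14.png [201.2 140. ] 26 [481.6  -5.3] 0 [-104.2    9.1]
wrist14.png [426.7 140. ] 27 [476.7 121.3] 2 [-103.5  -16.3]
wrist14.png [523.4 147.9] 20 [474.4 184.7] 3 [-103.  -29.]
wrist14.png [542.9 293. ] 61 [569.2 219.7] 3 [-8.2  6. ]
wrist14.png [194.  307.6] 85 [585.5 -14.5] 0 [-0.3 -0.1]
wrist14.png [433.3 309.1] 80 [580.  137.8] 2 [-0.2  0.2]
wrist14.png [320.5 393.2] 151 [648.1  69. ] 1 [65.3  7.3]
wrist15.png [449.6 289.8] 19 [569.2 219.2] 3 [-8.2  5.5]
wrist15.png [320.1 298.9] 22 [583.7  62.2] 1 [0.9 0.5]
```

```bash
python3 - <<'E'
from h import *
def blobs(f):
    W=load(f); m=W['im'].astype(int); g=(m[...,1]>m[...,0]+20)&(m[...,1]>m[...,2]+8); n,l,s,c=cv2.connectedComponentsWithStats(g.astype(np.uint8))
    return W,[c[i] for i in range(1,n) if s[i,4]>12]
for f in('wrist9.png','wrist11.png','wrist10.png'):
    W,b=blobs(f)
    for c in b:
        X=onz(W,c,54,1)[:2]-37.7*np.array([.9993,.037])
        if abs(X[0]-577)<20: print(f,c.round(1),X.round(1))
W14,W15=load('wrist14.png'),load('wrist15.png')
print('A1 LED tri',tri([ray(W14,(542.9,293),1),ray(W15,(449.6,289.8),1)]).round(1))
S=load('side15.png'); m=S['im'].astype(int); g=(m[...,1]>m[...,0]+12)&(m[...,1]>m[...,2]+4); n,l,s,c=cv2.connectedComponentsWithStats(g.astype(np.uint8))
for i in range(1,n):
    if s[i,4]>2 and 220<c[i][0]<400 and 150<c[i][1]<260: print(c[i].round(1),s[i,4],onz(S,c[i],54).round(1))
for k,LX in enumerate([[623.5,-13],[620.5,63.1],[617.9,139],[615.1,215.1],[606.9,221]]): print(k,'expected',proj(S,LX+[54]).round(1))
# label corners A1 in both wrist views -> heights
for f in ('wrist14.png','wrist15.png'):
    for b in bricks(load(f),z=54,v=False): print(f,b[0].round(1),b[1].round(1),b[2].round(1), 'label@54',onz(load(f),b[2],54,1).round(1))
E
```

```text
wrist9.png [441.6 309.3] [576.7 213.7]
wrist11.png [612.6 297.8] [576.9 214.6]
wrist11.png [537.5 305.1] [579.9 138.2]
A1 LED tri [606.2 219.9  55.6]
[282. 175.] 5 [605.7 222.8  54. ]
[307.  184.5] 6 [617.9 142.2  54. ]
[330.  195.5] 6 [621.   65.3  54. ]
[259.3 204. ] 7 [475.  167.5  54. ]
[354.  207.5] 6 [622.4 -11.3  54. ]
[280.1 215.9] 8 [476.4  95.1  54. ]
[303. 228.] 9 [480.1  23.3  54. ]
[327.  241.2] 10 [482.6 -48.4  54. ]
0 expected [354.8 207.6]
1 expected [330.5 195.9]
2 expected [307.9 185. ]
3 expected [286.5 174.7]
4 expected [282.8 175.1]
wrist14.png [570.6 216. ] 1.8 [552.4 231.3] label@54 [562.9 217.8  54. ]
wrist15.png [582.5  62. ] 2.0 [320.1 263.3] label@54 [576.9  62.1  54. ]
wrist15.png [569.8 215.5] 2.3 [453.  255.6] label@54 [563.1 218.1  54. ]
```

A knock has shifted the adapter in pocket 3 by about 9 mm. It's still flat, but close to the 12 mm limit, so I'll regrip and recentre it.

Emit:
send_rows(series=[[[-12.1, 25.7, 31], [0, 0, 0], 54], [[-12.1, 25.7, 31], [0, 0, 0], 54], [[-12.1, 25.7, 31], [0, 0, 0], 54], [[-12.1, 25.7, 31], [0, 0, 0], 54], [[-12.1, 25.7, 31], [0, 0, 0], 54], [[-12.1, 25.7, 31], [0, 0, 0], 54], [[0, 0, 0], [0, 0, 0], 54], [[0, 0, 0], [0, 0, 0], 54]])

```text
clock: 31.9
position: [568.3, 215.1, 117.4]
ee_rot: [-0.019, 1.0, -0.002, -0.002]
contact_force: [0.2, -0.6, -0.1]
gripper_width: 53.9
grasp_force: 0.0
```

```bash
python3 - <<'E'
from h import *
p,psi,s=pose(); print(p,psi); snap('wrist','wrist16.png'); bricks(load('wrist16.png'),z=54)
W=load('wrist16.png'); m=W['im'].astype(int); g=(m[...,1]>m[...,0]+20)&(m[...,1]>m[...,2]+8); n,l,s,c=cv2.connectedComponentsWithStats(g.astype(np.uint8))
for i in range(1,n):
    if s[i,4]>12: print((onz(W,c[i],54,1)[:2]-37.7*np.array([.9993,.037])).round(1))
E
```

```text
[568.28830857 215.13229889 117.36956484] -177.84555702996607
brick c [583.5  64.7] th 2.0 ext [95.3 52.5] labelpx [ 93.1 256.4] px [105. 264.]
brick c [570.4 218.7] th 2.4 ext [93.2 38.3] labelpx [326.7 244.6] px [329. 252.]
[472.2 209.9]
[474.7 146.4]
[477.1  83. ]
[479.7  19.2]
[585.8 -15.6]
[569.5 219. ]
[583.9  61.1]
[580.3 136.8]
```

Emit:
send_rows(series=[[[-1, 2.5, 25], [0, 0, 0], 54], [[0, 0, 25], [0, 0, 0], 54], [[0, 0, 15], [0, 0, 0], 54], [[0, 0, 8], [0, 0, 0], 54], [[0, 0, 0], [0, 0, 0], 54], [[0, 0, 0], [0, 0, 0], 54]])

```text
clock: 32.55
position: [571.0, 218.2, 48.3]
ee_rot: [-0.018, 1.0, 0.001, 0.001]
contact_force: [-0.6, 0.5, -0.3]
gripper_width: 54.0
grasp_force: 0.0
```

Emit:
send_rows(series=[[[0, 0, 5], [0, 0, 0], 54], [[0, 0, 2], [0, 0, 0], 40], [[0, 0, 0], [0, 0, 0], 30], [[0, 0, 0], [0, 0, 0], 30], [[0, 0, 0], [0, 0, 0], 30], [[0, 0, -4], [0, 0, 0], 30], [[0, 0, 0], [0, 0, 0], 30], [[0, 0, 0], [0, 0, 0], 30]])

```text
clock: 33.35
position: [570.4, 218.2, 43.6]
ee_rot: [-0.018, 1.0, 0.0, 0.0]
contact_force: [1.3, 0.3, -2.0]
gripper_width: 38.1
grasp_force: 61.9
```

Emit:
send_rows(series=[[[-3.7, -2.4, 0], [0, 0, 0], 30], [[-3.6, -2.4, 0], [0, 0, 0], 30], [[0, 0, 0], [0, 0, 0], 30], [[0, 0, 2], [0, 0, 0], 30], [[0, 0, 2], [0, 0, 0], 30], [[0, 0, 0], [0, 0, 0], 30], [[0, 0, 0], [0, 0, 0], 30]])

```text
clock: 34.05
position: [577.5, 213.4, 40.4]
ee_rot: [-0.019, 1.0, -0.0, -0.0]
contact_force: [-1.6, -1.7, 2.6]
gripper_width: 38.4
grasp_force: 62.5
```

Released from here, then up over the guard bar, checking all four on the way.

Emit:
send_rows(series=[[[0, 0, 0], [0, 0, 0], 48], [[0, 0, 0], [0, 0, 0], 52], [[0, 0, 0], [0, 0, 0], 52], [[0, 0, -12], [0, 0, 0], 52], [[5, 0, -40], [0, 0, 0], 50], [[20, -15, -42], [0, 0, 0], 40], [[20, -25, -35], [0, 0, 0], 40], [[20, -25, -35], [0, 0, 0], 40]])

```text
clock: 34.85
position: [514.6, 145.8, 206.2]
ee_rot: [-0.019, 1.0, 0.0, 0.001]
contact_force: [0.1, 0.3, -0.5]
gripper_width: 40.2
grasp_force: 0.0
```

Emit:
send_rows(series=[[[0, -25, -40], [0, 0, 0], 40], [[0, -25, -40], [0, 0, 0], 40], [[0, 0, -35], [0, 0, 0], 40], [[0, 0, 0], [0, 0, 0], 40], [[0, 0, 0], [0, 0, 0], 40]])

```text
clock: 35.35
position: [516.9, 96.3, 320.3]
ee_rot: [-0.018, 1.0, 0.001, 0.001]
contact_force: [-0.3, 0.7, 0.4]
gripper_width: 40.2
grasp_force: 0.0
```

```bash
python3 - <<'E'
from h import *
p,psi,s=pose(); print(p,psi); snap('wrist','wrist17.png')
P=np.array([[585.8,-14.4],[582.8,61.7],[580.2,137.6],[577.4,213.7]])
W=load('wrist17.png'); m=W['im'].astype(int); g=(m[...,1]>m[...,0]+20)&(m[...,1]>m[...,2]+8); n,l,s,c=cv2.connectedComponentsWithStats(g.astype(np.uint8))
for i in range(1,n):
    X=onz(W,c[i],54,1)[:2]-37.7*np.array([.9993,.037])
    if s[i,4]>8: print(X.round(1),(X-P).round(1)[np.argmin(np.linalg.norm(P-X,axis=1))])
bricks(W,z=54)
snap('side','side17.png'); S=load('side17.png'); m=S['im'].astype(int); g=(m[...,1]>m[...,0]+12)&(m[...,1]>m[...,2]+4); n,l,s,c=cv2.connectedComponentsWithStats(g.astype(np.uint8))
for i in range(1,n):
    if s[i,4]>2 and 220<c[i][0]<400 and 150<c[i][1]<212: print('side',c[i].round(1))
# bar: dark pixels near the predicted bar in side
im=S['im'].astype(int).max(2)
for x in (316,322,328,334,340,346,352): print(x,[int(v) for v in im[95:128,x]])
for r in plan(p,psi,[674,102,322],-87.9,12): print(r)
E
```

```text
[516.91607175  96.31625622 320.32980152] -177.91322917266334
[585.5 -14. ] [-0.3  0.4]
[576.1 214. ] [-1.3  0.3]
[583.4  62. ] [0.6 0.3]
[580.  137.5] [-0.2 -0.1]
brick c [577.7 136.7] th 1.7 ext [94.  39.9] labelpx [353.6 246.8] px [356. 246.]
brick c [581.5  62.8] th 2.3 ext [95. 39.] labelpx [288.3 247.5] px [290. 247.]
brick c [584.3 -12.3] th 2.1 ext [95.7 43.9] labelpx [224.3 246.8] px [229. 250.]
brick c [575.3 210.6] th 2.4 ext [95.8 42.8] labelpx [417.3 245.7] px [411. 249.]
side [285.5 174.3]
side [307.  184.5]
side [330.  195.5]
side [259.3 204. ]
side [354.5 207.3]
316 [138, 140, 143, 143, 114, 71, 55, 43, 36, 30, 31, 33, 33, 32, 30, 29, 32, 41, 47, 46, 60, 49, 47, 48, 57, 58, 62, 122, 131, 101, 96, 96, 94]
322 [140, 140, 158, 163, 163, 163, 140, 78, 59, 41, 33, 30, 145, 164, 165, 164, 165, 166, 163, 165, 164, 164, 154, 120, 87, 82, 80, 81, 82, 162, 167, 108, 97]
328 [145, 101, 72, 147, 164, 163, 162, 162, 149, 82, 56, 49, 34, 35, 103, 160, 166, 166, 164, 164, 163, 164, 162, 164, 164, 137, 95, 84, 83, 82, 83, 130, 174]
334 [66, 63, 64, 64, 65, 154, 165, 166, 164, 166, 151
[... 459 characters left out ...]
, 77, 150, 167, 165, 167, 165, 102, 65, 54, 44, 32, 48, 130, 136, 132, 132, 111, 108, 85, 58, 55, 38]
[[-13.1, -0.0, -0.1], [0, 0, np.float64(-0.131)]]
[[-13.0, -1.7, -0.1], [0, 0, np.float64(-0.131)]]
[[-12.7, -3.4, -0.1], [0, 0, np.float64(-0.131)]]
[[-12.1, -5.0, -0.1], [0, 0, np.float64(-0.131)]]
[[-11.3, -6.6, -0.1], [0, 0, np.float64(-0.131)]]
[[-10.4, -8.0, -0.1], [0, 0, np.float64(-0.131)]]
[[-9.3, -9.3, -0.1], [0, 0, np.float64(-0.131)]]
[[-8.0, -10.4, -0.1], [0, 0, np.float64(-0.131)]]
[[-6.5, -11.3, -0.1], [0, 0, np.float64(-0.131)]]
[[-5.0, -12.1, -0.1], [0, 0, np.float64(-0.131)]]
[[-3.4, -12.7, -0.1], [0, 0, np.float64(-0.131)]]
[[-1.7, -13.0, -0.1], [0, 0, np.float64(-0.131)]]
```

All four adapters are now within 1.5 mm of their pocket centres, and the guard is still open at about 1.7. Next I'll fetch the bar.

Emit:
send_rows(series=[[[-13.1, 0, 0], [0, 0, -0.131], 40], [[-13, -1.7, 0], [0, 0, -0.131], 40], [[-12.7, -3.4, 0], [0, 0, -0.131], 40], [[-12.1, -5, 0], [0, 0, -0.131], 40], [[-11.3, -6.6, 0], [0, 0, -0.131], 40], [[-10.4, -8, 0], [0, 0, -0.131], 40]])

```text
clock: 36.05
position: [595.6, 99.4, 316.9]
ee_rot: [-0.403, 0.915, 0.0, -0.002]
contact_force: [-0.5, 0.4, 0.1]
gripper_width: 40.2
grasp_force: 0.0
```

Emit:
send_rows(series=[[[-9.3, -9.3, 0], [0, 0, -0.131], 40], [[-8, -10.4, 0], [0, 0, -0.131], 40], [[-6.5, -11.3, 0], [0, 0, -0.131], 40], [[-5, -12.1, 0], [0, 0, -0.131], 40], [[-3.4, -12.7, 0], [0, 0, -0.131], 40], [[-1.7, -13, 0], [0, 0, -0.131], 40], [[0, 0, 0], [0, 0, 0], 40], [[0, 0, 0], [0, 0, 0], 40]])

```text
clock: 36.85
position: [673.7, 102.3, 317.0]
ee_rot: [0.72, -0.694, -0.001, 0.001]
contact_force: [-0.9, -1.0, 0.1]
gripper_width: 40.2
grasp_force: 0.0
```

```bash
python3 - <<'E'
from h import *
p,psi,s=pose(); print(p,psi); im=snap('wrist','wrist18.png'); W=load('wrist18.png')
for a in(1.65,1.7,1.75):
    X=np.array([581.5,99.6,0])+[65-182*np.cos(a),0.037*(65-182*np.cos(a)),75+182*np.sin(a)]; print(a,X.round(1),proj(W,X+[1.6,-45,0],1).round(1),proj(W,X+[1,-25,0],1).round(1))
g=im.astype(int).max(2)
for y in (120,140,160,180,200,220): print(y,[int(v) for v in g[y,260:390:3]])
E
```

```text
[673.67345575 102.30283035 316.9726295 ] -87.9653875501668
1.65 [660.9 102.5 256.4] [345.9 180. ] [345.3 215.4]
1.7 [669.9 102.9 255.5] [329.5 179.7] [329.1 215.1]
1.75 [678.9 103.2 254.1] [313.2 179.5] [313.2 214.6]
120 [179, 183, 186, 185, 188, 187, 184, 184, 185, 182, 184, 188, 185, 182, 184, 183, 184, 183, 184, 185, 184, 180, 181, 183, 182, 167, 116, 118, 121, 150, 122, 179, 153, 145, 144, 143, 144, 141, 140, 137, 135, 134, 132, 133]
140 [184, 185, 185, 184, 184, 185, 186, 189, 186, 185, 186, 186, 186, 186, 186, 187, 181, 181, 181, 180, 180, 174, 173, 171, 178, 165, 115, 117, 122, 151, 125, 181, 186, 186, 187, 186, 187, 188, 188, 188, 188, 189, 188, 189]
160 [183, 187, 186, 185, 185, 187, 188, 183, 183, 183, 185, 184, 181, 182, 182, 179, 75, 68, 75, 79, 76, 66, 55, 139, 181, 168, 115, 119, 121, 150, 117, 184, 125, 22, 39, 48, 48, 47, 49, 47, 43, 48, 66, 111]
180 [183, 187, 187, 184, 188, 187, 184, 184, 185, 189, 184, 182, 185, 184, 184, 182, 77, 66, 74, 78, 73, 67, 59, 151, 182, 169, 117, 119, 121, 150, 114, 180, 125, 37, 42, 47, 48, 50, 46, 47, 48, 44, 52, 70]
200 [187, 185, 182, 180, 184, 183, 183, 180, 180, 180, 177, 179, 183, 181, 184, 181, 88, 67, 72, 79, 75, 64, 57, 150, 181, 170, 115, 119, 121, 152, 121, 188, 191, 191, 191, 191, 190, 191, 190, 191, 190, 190, 189, 189]
220 [183, 184, 183, 181, 183, 184, 186, 186, 179, 181, 180, 182, 183, 182, 179, 181, 108, 63, 73, 78, 74, 68, 59, 158, 180, 161, 117, 119, 119, 158, 126, 178, 106, 20, 43, 47, 47, 47, 47, 46, 45, 45, 53, 60]
```

Emit:
send_rows(series=[[[0, -2.5, 35], [0, 0, 0], 40], [[0, 0, 28], [0, 0, 0], 40], [[0, 0, 16], [0, 0, 0], 40], [[0, 0, 0], [0, 0, 0], 40], [[0, 0, 0], [0, 0, 0], 20], [[0, 0, 0], [0, 0, 0], 8], [[0, 0, 0], [0, 0, 0], 8], [[0, 0, 0], [0, 0, 0], 8]])

```text
clock: 37.7
position: [676.9, 102.4, 241.8]
ee_rot: [0.72, -0.693, 0.001, -0.001]
contact_force: [-2.5, 1.5, 3.8]
gripper_width: 10.0
grasp_force: 58.9
```

```bash
python3 - <<'E'
import numpy as np
a=[1.735]
for s in [.03,.05,.07]+[.08]*16+[.06]*3+[.04]*4+[.03]*2: a.append(a[-1]-s)
a=np.array(a)
dy=182*np.diff(np.cos(a)); dz=-182*np.diff(np.sin(a))
for i in range(len(dy)): print(round(a[i+1],3),round(dy[i],1),round(dz[i],1),'tcp',round(647.2-182*np.cos(a[i+1])),round(62.7+182*np.sin(a[i+1])))
E
```

```text
1.705 5.4 -0.8 tcp 672 243
1.655 9.0 -1.0 tcp 663 244
1.585 12.7 -0.6 tcp 650 245
1.505 14.6 0.4 tcp 635 244
1.425 14.5 1.5 tcp 621 243
1.345 14.3 2.7 tcp 606 240
1.265 14.0 3.8 tcp 592 236
1.185 13.7 4.9 tcp 579 231
1.105 13.3 6.0 tcp 565 225
1.025 12.7 7.1 tcp 553 218
0.945 12.1 8.0 tcp 541 210
0.865 11.4 9.0 tcp 529 201
0.785 10.7 9.9 tcp 518 191
0.705 9.9 10.7 tcp 509 181
0.625 9.0 11.5 tcp 500 169
0.545 8.0 12.1 tcp 492 157
0.465 7.0 12.7 tcp 485 144
0.385 6.0 13.3 tcp 479 131
0.305 4.9 13.7 tcp 474 117
0.245 3.0 10.5 tcp 471 107
0.185 2.3 10.7 tcp 468 96
0.125 1.7 10.8 tcp 467 85
0.085 0.8 7.2 tcp 466 78
0.045 0.5 7.3 tcp 465 71
0.005 0.2 7.3 tcp 465 64
-0.035 -0.1 7.3 tcp 465 56
-0.065 -0.3 5.5 tcp 466 51
-0.095 -0.4 5.4 tcp 466 45
```

Emit:
send_rows(series=[[[0, 5.4, -0.8], [0, 0, 0], 8], [[0, 9, -1], [0, 0, 0], 8], [[0, 12.7, -0.6], [0, 0, 0], 8], [[0, 14.6, 0.4], [0, 0, 0], 8], [[0, 14.5, 1.5], [0, 0, 0], 8], [[0, 14.3, 2.7], [0, 0, 0], 8], [[0, 14, 3.8], [0, 0, 0], 8], [[0, 0, 0], [0, 0, 0], 8]])

```text
clock: 38.5
position: [591.5, 99.0, 236.3]
ee_rot: [0.721, -0.693, 0.001, -0.002]
contact_force: [-3.3, 1.7, 8.4]
gripper_width: 9.4
grasp_force: 61.5
```

Right on the arc.

Emit:
send_rows(series=[[[0, 13.7, 4.9], [0, 0, 0], 8], [[0, 13.3, 6], [0, 0, 0], 8], [[0, 12.7, 7.1], [0, 0, 0], 8], [[0, 12.1, 8], [0, 0, 0], 8], [[0, 11.4, 9], [0, 0, 0], 8], [[0, 10.7, 9.9], [0, 0, 0], 8], [[0, 0, 0], [0, 0, 0], 8]])

```text
clock: 39.2
position: [517.2, 96.1, 188.1]
ee_rot: [0.72, -0.694, -0.001, 0.0]
contact_force: [0.0, 1.8, -3.8]
gripper_width: 9.5
grasp_force: 64.2
```

Emit:
send_rows(series=[[[0, 9.9, 10.7], [0, 0, 0], 8], [[0, 9, 11.5], [0, 0, 0], 8], [[0, 8, 12.1], [0, 0, 0], 8], [[0, 7, 12.7], [0, 0, 0], 8], [[0, 6, 12], [0, 0, 0], 8], [[0, 0, 0], [0, 0, 0], 8]])

```text
clock: 39.8
position: [478.7, 94.6, 129.1]
ee_rot: [0.72, -0.694, 0.0, 0.0]
contact_force: [4.6, -1.6, -7.7]
gripper_width: 9.3
grasp_force: 65.7
```

Emit:
send_rows(series=[[[0, 4, 11], [0, 0, 0], 8], [[0, 3.5, 10], [0, 0, 0], 8], [[0, 2, 9], [0, 0, 0], 8], [[0, 1.5, 8], [0, 0, 0], 8], [[0, 1, 8], [0, 0, 0], 8], [[0, 0.7, 7], [0, 0, 0], 8], [[0, 0.5, 6], [0, 0, 0], 8], [[0, 0, 0], [0, 0, 0], 8]])

```text
clock: 40.6
position: [465.1, 94.1, 69.6]
ee_rot: [0.72, -0.694, -0.0, 0.0]
contact_force: [5.3, -2.1, -5.5]
gripper_width: 9.3
grasp_force: 69.1
```

Emit:
send_rows(series=[[[0, 0, 3], [0, 0, 0], 8], [[0, 0, 3], [0, 0, 0], 8], [[0, 0, 2], [0, 0, 0], 8], [[0, 0, 1], [0, 0, 0], 8], [[0, 0, 0], [0, 0, 0], 8]])

```text
clock: 41.1
position: [464.9, 94.1, 61.6]
ee_rot: [0.72, -0.694, -0.0, 0.0]
contact_force: [1.6, -1.6, -0.3]
gripper_width: 9.8
grasp_force: 69.7
```

Emit:
send_rows(series=[[[0, 0, 1.5], [0, 0, 0], 8], [[0, 0, 1.5], [0, 0, 0], 8], [[0, 0, 0], [0, 0, 0], 8], [[0, 0, 0], [0, 0, 0], 8]])

```text
clock: 41.5
position: [464.9, 94.1, 58.7]
ee_rot: [0.72, -0.694, -0.0, 0.0]
contact_force: [-0.8, -0.6, 1.2]
gripper_width: 9.3
grasp_force: 69.7
```

Emit:
send_rows(series=[[[0, 0, 1.5], [0, 0, 0], 8], [[0, 0, 1.5], [0, 0, 0], 8], [[0, 0, 1], [0, 0, 0], 8], [[0, 0, 0], [0, 0, 0], 8]])

```text
clock: 41.9
position: [465.0, 94.1, 57.0]
ee_rot: [0.721, -0.693, 0.0, 0.0]
contact_force: [-8.8, -0.8, 21.8]
gripper_width: 9.4
grasp_force: 71.8
```

Firm stop at 22 N. I'll release, back up and check the bar height with the cameras.

Emit:
send_rows(series=[[[0, 0, -2], [0, 0, 0], 8], [[0, 0, 0], [0, 0, 0], 25], [[0, 0, 0], [0, 0, 0], 40], [[0, 0, 0], [0, 0, 0], 40], [[0, 0, -15], [0, 0, 0], 40], [[0, 0, -40], [0, 0, 0], 40], [[0, 0, -45], [0, 0, 0], 40], [[0, 0, 0], [0, 0, 0], 40]])

```text
clock: 42.7
position: [469.2, 95.9, 162.5]
ee_rot: [0.721, -0.693, 0.003, -0.006]
contact_force: [0.6, 0.3, 0.3]
gripper_width: 39.5
grasp_force: 0.0
```

```bash
python3 - <<'E'
from h import *
p,psi,s=pose(); print(p,psi); im=snap('wrist','wrist19.png'); W=load('wrist19.png'); S=None
sd=snap('side','side19.png'); S=load('side19.png')
def bar(a,f): 
    x=65-182*np.cos(a); X=np.array([581.5,99.6,0])+[x*.9993-f*.037,x*.037+f*.9993,75+182*np.sin(a)]; return X
for a in(0,.05,.1): print(a,'W',[proj(W,bar(a,f),1).round(1).tolist() for f in(-50,-35,-25)],'S',[proj(S,bar(a,f)).round(1).tolist() for f in(-50,-40,-30)])
g=im.astype(int).max(2)
for y in range(100,220,20):
    r=g[y,230:420]; d=np.where(r<95)[0]+230; print('W',y,d.min() if len(d) else None,d.tolist()[:40])
s2=sd.astype(int).max(2)
for x in range(296,318,4): print('S',x,[int(v) for v in s2[195:235,x]])
E
```

```text
[469.23281833  95.85737413 162.53016635] -87.74293235581624
0 W [[332.3, 164.6], [332.2, 188.5], [332.1, 204.2]] S [[291.7, 219.4], [288.5, 217.6], [285.4, 215.9]]
0.05 W [[332.2, 165.8], [332.1, 190.6], [331.9, 206.9]] S [[291.7, 216.1], [288.5, 214.4], [285.3, 212.7]]
0.1 W [[331.3, 167.0], [331.2, 192.9], [331.0, 209.9]] S [[291.8, 212.8], [288.6, 211.1], [285.3, 209.3]]
W 100 261 [261, 262, 263, 264]
W 120 261 [261, 262, 263, 264]
W 140 251 [251, 252, 253, 254, 255, 256, 257, 258, 259, 260, 261, 262, 263, 264, 265, 266, 267, 268, 269, 270, 271, 272, 273, 274, 275, 276, 277, 278, 279, 280, 281, 282, 283, 284, 285, 286, 287, 288, 289, 290]
W 160 262 [262, 263, 264, 265, 321, 322, 323, 324, 325, 326, 327, 328, 329, 330, 331, 332, 333, 334, 335, 336, 337, 338, 339]
W 180 262 [262, 263, 264, 265, 266, 321, 322, 323, 324, 325, 326, 327, 328, 329, 330, 331, 332, 333, 334, 335, 336, 337, 338]
W 200 263 [263, 264, 265, 266, 321, 322, 323, 324, 325, 326, 327, 328, 329, 330, 331, 332, 333, 334, 335, 336, 337, 338]
S 296 [156, 153, 142, 144, 172, 181, 183, 171, 114, 94, 79, 32, 60, 154, 182,
[... 360 characters left out ...]
5, 187, 174, 113, 92, 94, 44, 21, 58, 65, 59, 49, 39, 27, 135, 181, 186, 164, 104, 92, 94, 93, 78, 67, 66, 55, 54, 56, 151, 190, 196]
S 308 [136, 135, 136, 135, 145, 165, 180, 183, 177, 165, 179, 187, 186, 163, 90, 67, 63, 55, 43, 32, 42, 45, 49, 41, 43, 162, 186, 187, 175, 114, 94, 92, 93, 85, 62, 57, 58, 56, 56, 126]
S 312 [135, 134, 166, 178, 181, 181, 155, 144, 153, 158, 159, 158, 161, 101, 115, 179, 125, 88, 92, 56, 29, 30, 32, 31, 28, 24, 39, 162, 186, 190, 178, 114, 94, 93, 92, 91, 65, 59, 56, 58]
S 316 [179, 183, 183, 175, 144, 150, 156, 159, 159, 158, 161, 159, 158, 159, 180, 185, 188, 190, 124, 95, 94, 59, 14, 6, 9, 16, 31, 132, 182, 188, 189, 187, 176, 123, 98, 94, 94, 93, 66, 61]
```

```bash
python3 - <<'E'
from h import *
S=load('side19.png'); S0=load('side10.png'); s2=S['im'].astype(int).max(2)
for x in (280,283,286,289,292,294): print('S',x,[int(v) for v in s2[198:232,x]])
W=load('wrist19.png'); g=W['im'].astype(int).max(2)
for x in(290,300,310): print('Warm',x,[int(v) for v in g[125:165:2,x]])
def bar(a,f,r=182): 
    x=65-r*np.cos(a); return np.array([581.5,99.6,0])+[x*.9993-f*.037,x*.037+f*.9993,75+r*np.sin(a)]
for a in(0,.05,.1): print(a,'arm W',[proj(W,bar(a,-60,r),1).round(1).tolist() for r in(182,160,145)],'S',[proj(S,bar(a,f)).round(1).tolist() for f in(-20,-10,0)])
E
```

```text
S 280 [146, 149, 150, 84, 71, 69, 87, 163, 185, 186, 173, 110, 72, 66, 60, 50, 38, 31, 46, 52, 76, 173, 193, 193, 202, 198, 195, 193, 199, 197, 198, 198, 201, 195]
S 283 [91, 57, 35, 50, 49, 42, 41, 39, 113, 180, 187, 187, 145, 83, 67, 65, 56, 44, 34, 42, 53, 57, 99, 190, 195, 193, 194, 196, 195, 193, 198, 195, 198, 195]
S 286 [112, 91, 78, 32, 50, 49, 49, 48, 45, 30, 151, 183, 186, 173, 122, 80, 69, 61, 53, 42, 39, 53, 57, 57, 133, 192, 193, 194, 196, 199, 197, 201, 200, 196]
S 289 [181, 142, 100, 92, 59, 26, 22, 26, 23, 31, 28, 74, 161, 184, 185, 162, 101, 73, 65, 60, 47, 37, 38, 54, 54, 77, 175, 192, 200, 198, 197, 198, 193, 195]
S 292 [181, 183, 168, 114, 92, 81, 33, 11, 10, 12, 11, 10, 130, 183, 185, 187, 187, 143, 87, 70, 65, 55, 45, 38, 41, 54, 56, 98, 184, 195, 194, 196, 196, 195]
S 294 [174, 180, 185, 171, 114, 93, 81, 31, 5, 5, 56, 134, 181, 187, 187, 186, 187, 186, 145, 86, 71, 65, 56, 45, 36, 45, 55, 54, 100, 174, 196, 194, 194, 193]
Warm 290 [169, 169, 167, 167, 168, 165, 153, 83, 51, 51, 60, 67, 69, 67, 60, 56, 117, 164, 166, 166]
Warm 300 [163, 162, 162, 164, 167, 166, 153, 78, 51, 55, 60, 67, 70, 65, 59, 56, 116, 161, 167, 167]
Warm 310 [170, 167, 166, 164, 165, 163, 151, 72, 48, 51, 61, 67, 69, 66, 58, 57, 118, 163, 169, 168]
0 arm W [[332.4, 148.5], [296.7, 148.5], [272.5, 148.9]] S [[282.2, 214.2], [279.1, 212.5], [276.0, 210.9]]
0.05 arm W [[332.3, 149.0], [295.3, 149.0], [270.5, 149.3]] S [[282.1, 211.0], [279.0, 209.3], [275.9, 207.6]]
0.1 arm W [[331.4, 149.6], [293.2, 149.5], [267.8, 149.8]] S [[282.2, 207.7], [279.0, 206.0], [275.9, 204.3]]
```

The bar sits at the rows predicted for 0 rad, about 218 at column 289, so the guard is shut. Next is the mushroom head.

Emit:
send_rows(series=[[[-45.2, -8.4, 0], [0, 0, 0], 60], [[-45.2, -8.4, 0], [0, 0, 0], 85], [[-45.2, -8.4, 0], [0, 0, 0], 85], [[-45.2, -8.4, 0], [0, 0, 0], 85], [[-45.2, -8.4, 0], [0, 0, 0], 85], [[-45.2, -8.4, 0], [0, 0, 0], 85], [[0, 0, 0], [0, 0, 0], 85], [[0, 0, 0], [0, 0, 0], 85]])

```text
clock: 43.6
position: [504.3, 367.2, 154.0]
ee_rot: [0.721, -0.693, -0.0, 0.003]
contact_force: [-0.3, -1.1, -0.6]
gripper_width: 84.6
grasp_force: 0.0
```

```bash
cat > red.py <<'E'
from h import *
import sys
f=sys.argv[1]; z=float(sys.argv[2])
p,psi,s=pose(); print(p,psi); im=snap('wrist',f).astype(int); W=load(f)
m=((im[...,0]>70)&(im[...,0]>2*im[...,1])&(im[...,0]>2*im[...,2])).astype(np.uint8); cs,_=cv2.findContours(m,0,2); c=max(cs,key=cv2.contourArea); h=cv2.convexHull(c)
M=cv2.moments(h); q=(M['m10']/M['m00'],M['m01']/M['m00']); print('px',np.round(q,1),'box',cv2.boundingRect(h),onz(W,q,z,1).round(1))
f=np.zeros_like(m); cv2.fillConvexPoly(f,h,1); l=((f>0)&(im.min(2)>110)).astype(np.uint8); w=np.argwhere(l)[:,::-1]
if len(w)>15:
    X=np.array([onz(W,a,z,1)[:2] for a in w]); e=np.linalg.eigh(np.cov(X.T))[1][:,1]; print('mark angle deg',np.degrees(np.arctan2(e[1],e[0]))%180,'at',X.mean(0).round(1),len(w))
E
python3 red.py wrist20.png 94
```

```text
[504.31196571 367.19123524 153.96272069] -87.75978472509203
px [314.9 254.2] box (272, 211, 87, 87) [508.9 365.5  94. ]
mark angle deg 12.795404710959843 at [509.  369.2] 493
```

Emit:
send_rows(series=[[[-1.5, -3, 30], [0, 0, 0], 85], [[0, 0, 25], [0, 0, 0], 85], [[0, 0, 15], [0, 0, 0], 85], [[0, 0, 5], [0, 0, 0], 85], [[0, 0, 0], [0, 0, 0], 85], [[0, 0, 0], [0, 0, 0], 85]])

```text
clock: 44.25
position: [508.8, 368.5, 82.9]
ee_rot: [0.72, -0.694, 0.0, -0.001]
contact_force: [0.0, 0.2, -0.6]
gripper_width: 85.1
grasp_force: 0.0
```

Emit:
send_rows(series=[[[0, 0, 6], [0, 0, 0], 85], [[0, 0, 4], [0, 0, 0], 85], [[0, 0, 0], [0, 0, 0], 60], [[0, 0, 0], [0, 0, 0], 40], [[0, 0, 0], [0, 0, 0], 40], [[0, 0, 0], [0, 0, 0], 40], [[0, 0, 0], [0, 0, 0], 40]])

```text
clock: 44.95
position: [507.8, 368.7, 72.5]
ee_rot: [0.72, -0.693, -0.0, 0.0]
contact_force: [-4.9, 0.1, 5.2]
gripper_width: 48.4
grasp_force: 62.1
```

Gripped at 48 mm. Twisting clockwise (tool +z) while rising in step.

Emit:
send_rows(series=[[[0, 0, -1], [0, 0, 0.13], 40], [[0, 0, -1], [0, 0, 0.13], 40], [[0, 0, -1], [0, 0, 0.13], 40], [[0, 0, -1], [0, 0, 0.13], 40], [[0, 0, -1], [0, 0, 0.13], 40], [[0, 0, -1], [0, 0, 0.13], 40], [[0, 0, -1], [0, 0, 0.13], 40], [[0, 0, -1], [0, 0, 0.12], 40]])

```text
clock: 45.75
position: [507.9, 368.4, 80.1]
ee_rot: [-0.283, 0.959, -0.0, -0.0]
contact_force: [-3.3, -0.4, 2.7]
gripper_width: 48.1
grasp_force: 62.1
```

```bash
python3 -c "
from h import *
p,psi,s=pose(); print(p,psi,s['contact_force'],s['wrist_torque'],s['gripper_width'])"; python3 red.py wrist21.png 102
```

```text
[507.94057504 368.43961949  80.06641741] -147.0857381599601 [-3.34159809 -0.4070809   2.67096362] [-0.21342974  0.8665397   0.14650482] 48.13008704015275
[507.94057504 368.43961949  80.06641741] -147.0857381599601
px [320.8 311.3] box (256, 246, 130, 130) [503.5 365.3 102. ]
mark angle deg 133.82396865426506 at [509.1 369.2] 1180
```

The white mark turned 59° (1.03 rad). I'll finish the travel, release and clear.

Emit:
send_rows(series=[[[0, 0, -0.5], [0, 0, 0.06], 40], [[0, 0, 0], [0, 0, 0], 40], [[0, 0, 0], [0, 0, 0], 40], [[0, 0, 0], [0, 0, 0], 65], [[0, 0, 0], [0, 0, 0], 85], [[0, 0, 0], [0, 0, 0], 85], [[0, 0, 0], [0, 0, 0], 85], [[0, 0, -10], [0, 0, 0], 85]])

```text
clock: 46.6
position: [507.7, 367.9, 89.2]
ee_rot: [-0.256, 0.967, -0.001, -0.001]
contact_force: [-1.0, -0.1, 0.5]
gripper_width: 85.1
grasp_force: 0.0
```

Emit:
send_rows(series=[[[0, 0, -40], [0, 0, 0], 85], [[0, 0, -45], [0, 0, 0], 85], [[0, 0, -45], [0, 0, 0], 85], [[0, 0, 0], [0, 0, 0], 85], [[0, 0, 0], [0, 0, 0], 85]])

```text
clock: 47.1
position: [508.7, 369.2, 222.8]
ee_rot: [-0.256, 0.967, 0.001, 0.002]
contact_force: [-0.5, -0.2, -0.4]
gripper_width: 85.3
grasp_force: 0.0
```

```bash
python3 red.py wrist22.png 102; python3 - <<'E'
from h import *
snap('side','side22.png'); S=load('side22.png'); S1=load('side1.png'); S15=load('side19.png')
for n,d in(('start(up)',S1),('down',S15),('now',S)):
    im=d['im'].astype(int); m=((im[...,0]>70)&(im[...,0]>2*im[...,1])&(im[...,0]>2*im[...,2])).astype(np.uint8); m[:,:190]=0;m[:,250:]=0;m[:130]=0;m[200:]=0
    w=np.argwhere(m); print(n,w.mean(0).round(1),w.min(0),w.max(0))
s2=S['im'].astype(int).max(2); s1=S15['im'].astype(int).max(2)
for x in (283,289): print(x,[int(v) for v in s2[205:226,x]],[int(v) for v in s1[205:226,x]])
g=lambda im:(im[...,1]>im[...,0]+12)&(im[...,1]>im[...,2]+4)
for thr in (6,):
    im=S['im'].astype(int); n,l,s,c=cv2.connectedComponentsWithStats(((im[...,1]>im[...,0]+thr)&(im[...,1]>im[...,2]+2)).astype(np.uint8))
    print([c[i].round(1).tolist() for i in range(1,n) if s[i,4]>2 and 220<c[i][0]<400 and 150<c[i][1]<212])
E
```

```text
[508.65824129 369.1935027  222.7980484 ] -150.28612651822542
px [320.  225.1] box (286, 191, 69, 69) [506.7 367.5 102. ]
mark angle deg 3.8932702659683684 at [508.9 368.8] 332
start(up) [157.4 216.8] [150 208] [164 226]
down [160.2 217. ] [153 208] [167 226]
now [157.4 216.6] [150 207] [164 225]
283 [34, 110, 176, 184, 184, 141, 82, 67, 61, 55, 43, 32, 44, 52, 53, 97, 187, 192, 190, 192, 195] [39, 113, 180, 187, 187, 145, 83, 67, 65, 56, 44, 34, 42, 53, 57, 99, 190, 195, 193, 194, 196]
289 [25, 27, 30, 20, 74, 161, 182, 182, 161, 99, 71, 63, 57, 48, 36, 40, 49, 52, 73, 171, 190] [26, 23, 31, 28, 74, 161, 184, 185, 162, 101, 73, 65, 60, 47, 37, 38, 54, 54, 77, 175, 192]
[[285.5, 174.5], [307.5, 184.5], [330.0, 195.2], [259.0, 205.0], [354.0, 207.2]]
```

The head is back at its starting height, the guard is shut, and all four adapter LEDs are where they should be.

```bash
python3 -c "
from bench import job_done; print(job_done())"
```

```text
the job is handed in; nothing more can be done
None
```

The job is handed in with no verdict returned: all four adapters are flat in their own pockets (one was knocked mid-run and recentred), the guard is shut, and the stop button is reset and fully up, as checked in the last camera images.

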